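Stand the fallen spacer post back in its nest and hold the loupe in focus over its thread

TASK

One of the four nylon spacer posts in the inspection rack has been knocked over: stand it back in the empty nest, threaded hole up and fully seated, and let go of it. Then pick up the loupe by its handle and hold it level over that post's threaded hole, centred on it and with the middle of the lens at the height marked by the point of the surface gauge's scriber, and finish while still holding it there so that the thread can be checked. Do not let the loupe bump the posts, do not knock over or shift the other posts, the gauge or the loose things lying about.

Things in the scene. Friction and masses are not known exactly. Their poses are not given: they have to be found in the camera images.
- rack: aluminium bar screwed to the bench, 206 x 84 mm, 12 mm high; origin at the centre of its underside, x along the lane of four nests
- nest0 (a point): centre of the floor of the nest at the rack's -x end; nests are round, 20 mm across, 6 mm deep with a small chamfer, 50 mm apart along the rack's x axis; their floors are 6 mm above the bench
- nest1 (a point): floor centre of the second nest
- nest2 (a point): floor centre of the third nest
- nest3 (a point): floor centre of the fourth nest, at the rack's +x end
- tipped_post: the fallen white nylon spacer post, a cylinder 17 mm in diameter, 60 mm long, 30 g; origin at the centre of its foot, z axis along the post towards the end with the threaded hole. It lies on the rack where it toppled: its foot over the empty nest, its threaded end out to the left side of the lane (up to about 20 degrees off square to it)
- tipped_post_top (a point): centre of the threaded end of that post, 60 mm from the foot
- post_a: a like post that stands in its nest, threaded hole up; origin at its foot
- post_b: another standing post
- post_c: another standing post
- loupe: bench loupe lying flat on the bench: round lens in a dark rim 61 mm across and 14 mm high, with a black flat-sided handle 14 mm wide and 13 mm high that runs along its x axis from 43 to 133 mm from the lens centre; about 70 to 110 g, balanced about 55 mm from the lens centre; origin at the lens axis on the underside, z is the lens axis (up)
- lens_centre (a point): middle of the lens, 7 mm above the loupe's underside
- loupe_grip (a point): a good place to grip the handle: its middle line, 70 mm from the lens centre along the loupe's x axis, 7 mm above the underside
- gauge: surface gauge (scribing block) on the right of the bench, in front of the drawer cabinet, base 56 x 64 mm and 26 mm high, upright pillar 9 mm thick and 172 mm high; origin under its centre
- scriber_tip (a point): sharp point of the gauge's thin level scriber, 100 to 140 mm above the bench: the height for the middle of the lens
- star_knob: loose black star knob, 40 mm across, stud up; bystander, origin underneath
- shaft_collar: loose steel collar, 30 mm across, 12 mm high; bystander
- rubber_foot: loose rubber foot, 29 mm across, 16 mm high; bystander

How it is judged:
On the way, in this order (a step that is already met when the one before it is completed fails the run):
1. the fallen post stands seated in the empty nest, threaded hole up, and is let go ((horizontal distance between tipped_post and nest0 below 0.004 m or horizontal distance between tipped_post and nest1 below 0.004 m or horizontal distance between tipped_post and nest2 below 0.004 m or horizontal distance between tipped_post and nest3 below 0.004 m) and height (world z) of tipped_post below 0.009 m and angle between tipped_post's own z axis and vertical below 0.08 rad and contact force between the fingers and tipped_post below 0.2 N), for 0.3 s.
2. the loupe is held level over that post at the marked height (all of step 1 and horizontal distance between lens_centre and tipped_post_top below 0.008 m and z of lens_centre in the frame of scriber_tip between -0.006 and 0.006 m and angle between loupe's own z axis and vertical below 0.1 rad and contact force between the fingers and loupe above 1 N and linear speed of loupe below 0.02 m/s and contact force between loupe and tipped_post below 0.2 N and contact force between loupe and rack below 0.2 N and contact force between loupe and gauge below 0.2 N and contact force between loupe and post_a below 0.2 N and contact force between loupe and post_b below 0.2 N and contact force between loupe and post_c below 0.2 N), for 0.5 s.
At the end, for the whole second after the job is handed in: post in the empty nest (4 mm of centre, foot in the recess, hole up, upright to 4.5 deg), let go; gripped loupe still, level to 5.7 deg, lens centre within 8 mm sideways of that post's top and 6 mm of the scriber point's height, touching only the gripper; other posts in place (all of step 2 and angle between each of post_a, post_b, post_c's own z axis and vertical below 0.08 rad and distance of each of post_a, post_b, post_c from where it was at the start of the episode below 0.006 m); the arm keeps its last pose, push and grip.
It fails at once if another post knocked over or taken out of its nest (angle between any of post_a, post_b, post_c's own z axis and vertical above 0.3 rad or distance of any of post_a, post_b, post_c from where it was at the start of the episode above 0.02 m).
It fails at once if the scriber of the surface gauge shifted (distance of scriber_tip from where it was at the start of the episode above 0.004 m).
It fails at once if the loupe bumped into a post (contact force between loupe and post_a above 1 N or contact force between loupe and post_b above 1 N or contact force between loupe and post_c above 1 N or contact force between loupe and tipped_post above 1 N).
It fails at once if a loose thing shifted by more than 30 mm (distance of any of star_knob, shaft_collar, rubber_foot from where it was at the start of the episode above 0.03 m).
It also fails if it takes over 69 s, if anything falls off the work surface, if the arm or the gripper's body presses on something with over 40 N, if the wrist force passes 120 N, or if a joint passes its speed limit or range.

ROBOT

A 6-joint arm with a two-finger parallel gripper is mounted at the origin on a cart in front of the work surface, level with it; the furniture and walls round the work are solid. World frame = base frame: x ahead of the robot, y to its left, z up, the work surface at z = 0. Lengths are in m, angles in rad, forces in N, time in s.
With the tool pointing down it reaches from about 0.35 to 0.975 m from the base axis. Payload 4.9 kg.
Tool frame: the origin (TCP) lies midway between the tips of the shut fingers; the grasp point (between the pads) lies 19 mm behind it; z points along the fingers, x is the direction in which the jaws open and shut, and the axes are right-handed (so a half turn about z gives the same grasp; the last joint's range is limited). The gripper opens to 85 mm and grips with 20 to 120 N. Pads are 22 mm wide; open, the fingers measure 114 mm over their backs; the gripper's body (76 mm by 85 mm) begins 54 mm behind the grasp point. The pads swing forward as they close: fully open they stand 13 mm farther back than shut.
Start: joints at [-1.224, 0.053, 1.613, -0, 1.476, -0.119], TCP at [0.281, -0.558, 0.231] pointing down, gripper open.
Joint ranges: [-3.01, 3.01], [-1.01, 2.22], [0.06, 2.58], [-1.02, 4.17], [0.09, 2.62], [-3.14, 3.14]. Speed limits (rad/s): [2.57, 2.57, 3.14, 3.14, 3.14, 3.14].

INTERFACE

Orientations are given as a rotation vector (axis times angle).
In Python, from station import ctrl gives the robot as it stands.
- The arm moves only by the tool step_arm, never from a script. Its argument "increments" is text: rows parted by semicolons, each of 6 numbers parted by spaces: the shift along the tool's x, y, z as a fraction of full scale, then the turn, a rotation vector about the tool's x, y, z as a fraction of full scale. In form: x y z rx ry rz; .... A call has 1 to 12 rows; each row shifts and turns the commanded pose from where the row before left it, along the tool's axes as they then stand; what a row does not reach is not made up. Full scale, the value 1, is 0.025 m for a shift and 0.1 rad for a turn. A row lasts 1/12 s, in which the tool goes at most 41.7 mm and 7.16 degrees, less where a joint would pass 70% of its speed; a pose out of reach is approached as far as the arm can. A call with a number of a shift or a turn outside -1 to 1 is refused whole. A call with a gripper value outside its range is refused whole. "fingers" is the opening, from -1 (shut) to 1 (fully open), so that 0 is half open, set as the call begins (left out, the last holds). The fingers move at their own pace and stop on an object; "newtons" is the grip in N (left out, the last holds). Time passes only in rows, so rows that do not move let the fingers close. It gives the time, the measured TCP pose, the force and the opening at its end, in the units of the state.
- ctrl.get_obs(): the state, without advancing time (a new reading comes with each control period).
- ctrl.get_image(name): name is "side" or "top"; returns a dict with "pixels" (480x640x3 uint8, red, green, blue), "intrinsics" (3x3 intrinsics, pixels), "eye" and "orientation" of the camera in the world. Camera axes: x right, y down, z forward; pixel columns grow to the right and rows downward; lengths in m; the calibration is good to about 2 mm. A picture is of the moment at which its call begins. There is no depth.
- ctrl.finish_job(): hands the job in, once; it reports no verdict.
The state is a dict: "t": time; "q": joint angles; "dq": joint speeds; "effort": joint torques, N m; "tool_pos": TCP position; "tool_rot": TCP orientation; "contact_force": force on the tool from outside, world axes, zero at the start; "wrist_torque": the same for the moment, N m; "opening": finger opening in m.
Only numpy, scipy, OpenCV 4.12 (cv2) and the standard library are available. Lean on these libraries where they do the work, as an engineer would, in place of code of your own. Each camera call takes 0.05 s, during which the arm holds its last target.

## Working session

There is one attempt and no reset: what is moved stays moved. The work goes in short steps, Python scripts to look and compute and a tool call to move; the robot and the scene stay as the last step left them, time stands still between calls to the robot, and variables do not carry over. Pictures are saved under pics/ and viewed, and the job is handed in when it is done.

Besides the shell and the picture viewer there is one more tool, called after ">>>" as name(argument=value, ...) on one line, values as JSON. step_arm: Moves the arm, as the interface text tells. Shift numbers are shares of 0.025 m and turn numbers shares of 0.1 rad, none past 1 either way. Its arguments: {"type":"object","properties":{"increments":{"type":"string"},"fingers":{"type":"number"},"newtons":{"type":"number"}},"required":["increments"]}

```bash
mkdir -p pics; ls
python3 - <<'E'
from station import ctrl
import cv2, pickle
for n in ("side","top"):
    im=ctrl.get_image(n); pickle.dump(im,open(f"pics/{n}0.pkl","wb"))
    cv2.imwrite(f"pics/{n}0.png",im["pixels"][:,:,::-1])
    print(n,im["intrinsics"],im["eye"],im["orientation"])
print(ctrl.get_obs())
E
```

```text
pics
side [[602.99197212   0.         322.79089817]
 [  0.         602.99197212 238.6716984 ]
 [  0.           0.           1.        ]] [0.16400764 0.98766494 0.61140857] [-0.35074779  2.47847553 -1.5977145 ]
top [[556.39206211   0.         311.23614699]
 [  0.         556.39206211 236.49827439]
 [  0.           0.           1.        ]] [ 0.33622486 -0.10166028  1.23421642] [-2.17128551  2.15167417 -0.14227722]
{'t': 0.1, 'q': array([-1.22399234e+00,  5.33126771e-02,  1.61415294e+00, -1.11093564e-05,
        1.47599232e+00, -1.18982661e-01]), 'dq': array([-5.03301793e-04, -1.37634451e-03, -3.80785069e-03, -3.38856324e-04,
       -7.93810597e-04, -1.01380987e-05]), 'effort': array([ 7.33581655e-04, -3.94904852e+01, -3.71362782e+01, -8.14129248e-05,
        3.85518040e-03, -3.77232112e-06]), 'tool_pos': array([ 0.28051913, -0.55788358,  0.23017466]), 'tool_rot': array([-2.67318296e+00,  1.64816750e+00,  2.30383812e-03]), 'contact_force': array([-0.46115771, -0.1720342 , -0.09556381]), 'wrist_torque': array([ 0.00285615, -0.01358554, -0.04504189]), 'opening': 0.08541327877133362}
```

View pics/side0.png

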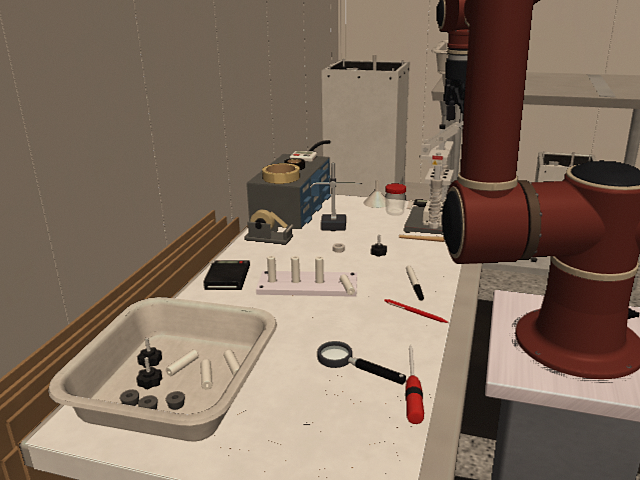

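View pics/top0.png

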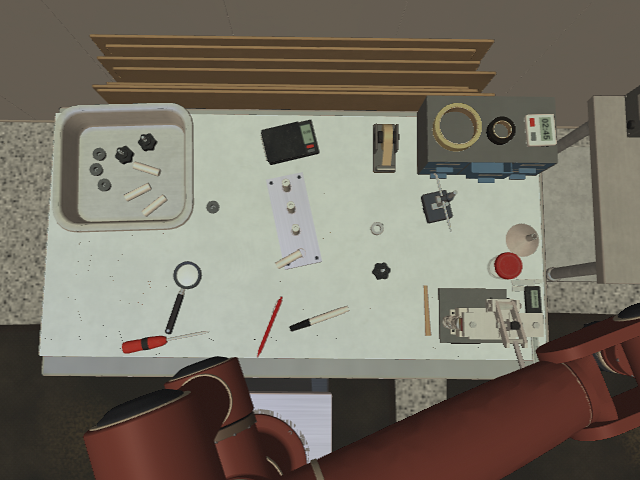

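The top view has the rack at (295,222), the fallen post at (289,259), the loupe lens at (187,275) with its handle down to (170,330), and the gauge at (437,205). In the side view the scriber is near (335,184). Next I'll zoom in and measure.

```bash
cat > h.py <<'E'
import numpy as np, cv2, pickle
from scipy.spatial.transform import Rotation as R
def load(n): return pickle.load(open(f"pics/{n}.pkl","rb"))
def proj(im,P):
    P=np.atleast_2d(np.array(P,float)); c=(P-im["eye"])@R.from_rotvec(im["orientation"]).as_matrix()
    p=c@im["intrinsics"].T; return p[:,:2]/p[:,2:]
def ray(im,uv):
    d=np.linalg.solve(im["intrinsics"],np.array([uv[0],uv[1],1.])); return R.from_rotvec(im["orientation"]).apply(d)
def onz(im,uv,z):
    d=ray(im,uv); e=np.array(im["eye"]); return e+d*(z-e[2])/d[2]
def tri(a,ua,b,ub):
    d1,d2=ray(a,ua),ray(b,ub); e1,e2=np.array(a["eye"]),np.array(b["eye"])
    s=np.linalg.lstsq(np.c_[d1,-d2],e2-e1,rcond=None)[0]
    p,q=e1+s[0]*d1,e2+s[1]*d2; return (p+q)/2,np.linalg.norm(p-q)
def crop(im,x,y,w,h,f,name):
    c=cv2.resize(im["pixels"][y:y+h,x:x+w,::-1],None,fx=f,fy=f,interpolation=cv2.INTER_CUBIC); cv2.imwrite(f"pics/{name}.png",c)
E
python3 - <<'E'
from h import *
t,s=load("top0"),load("side0")
crop(t,250,165,80,110,5,"c1"); crop(t,155,255,60,85,7,"c2"); crop(s,250,245,120,60,6,"c3"); crop(s,305,340,110,50,7,"c4")
crop(t,410,170,60,60,8,"c5"); crop(s,300,150,80,90,6,"c6")
E
```

```text
(no output)
```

View pics/c1.png

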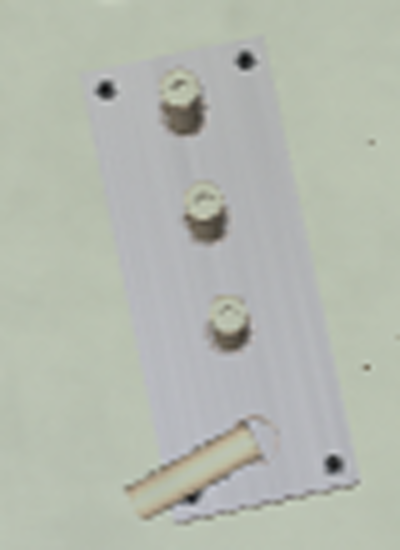

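View pics/c2.png

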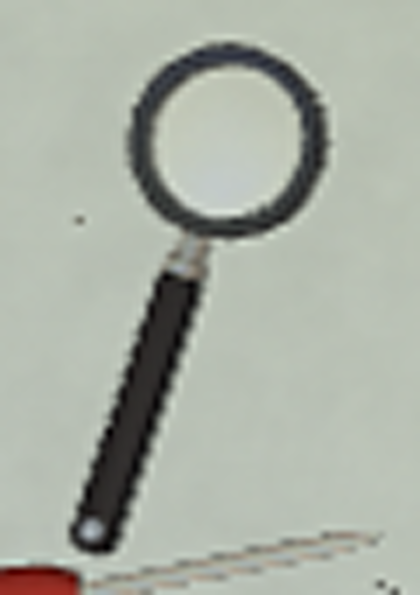

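View pics/c3.png

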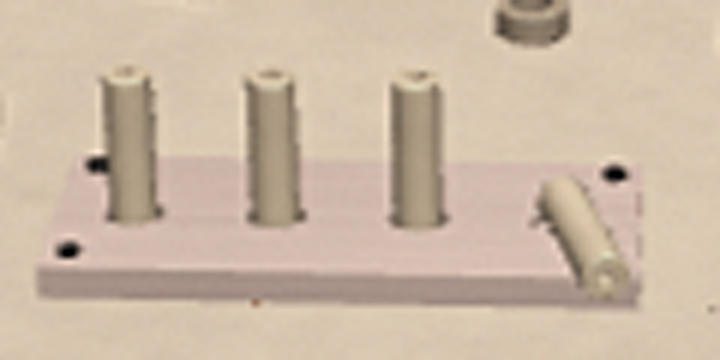

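View pics/c5.png

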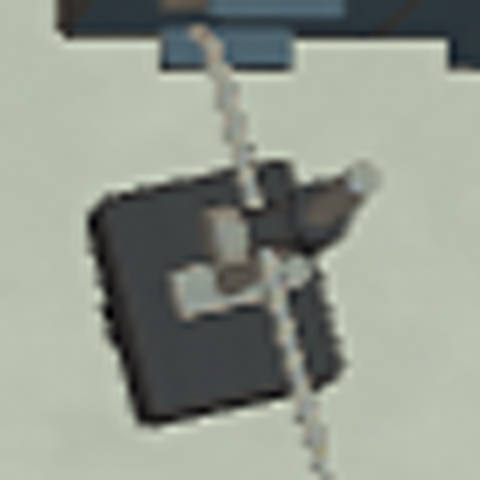

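View pics/c6.png

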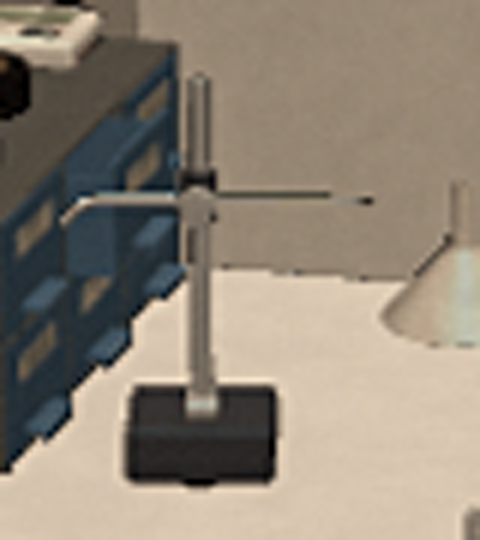

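Run:
```python
from h import *
t,s=load("top0"),load("side0")
crop(t,425,195,50,50,12,"c7"); crop(s,340,170,40,30,16,"c8");
```

```text
(no output)
```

View pics/c7.png

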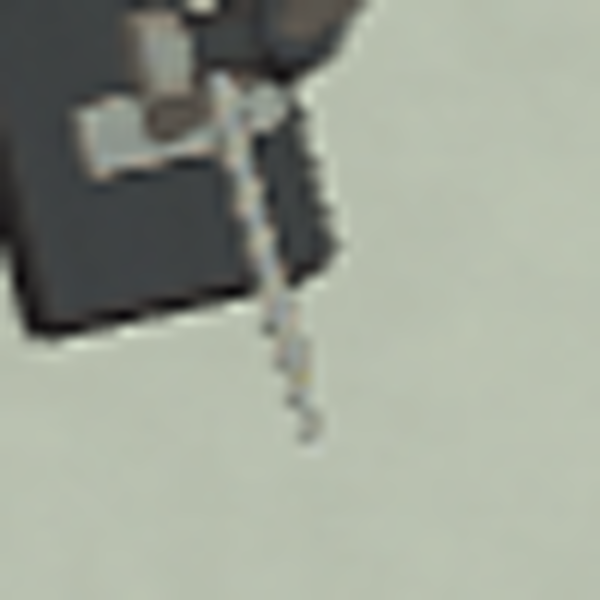

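View pics/c8.png

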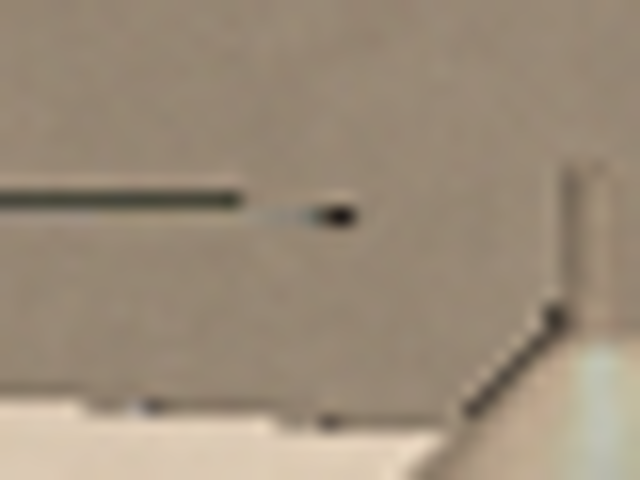

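View pics/c4.png

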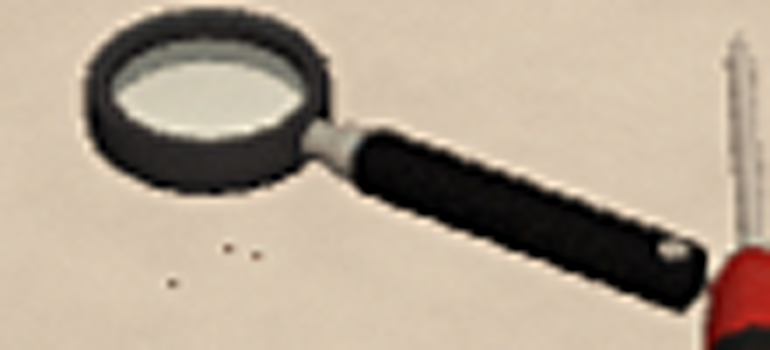

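```bash
cat > meas.py <<'E'
from h import *
from scipy.optimize import least_squares
t,s=load("top0"),load("side0")
px=lambda c,f,o:(np.array(c,float)+.5)/f-.5+np.array(o)
T1=lambda *c:px(c,5,(250,165)); S3=lambda *c:px(c,6,(250,245))
tip,e=tri(s,(361.7,182.9),t,(450.5,231.2)); print("tip",tip,e)
# posts
tops_t=[T1(180,88),T1(205,200),T1(229,312)]; tops_s=[S3(126,73),S3(270,77),S3(416,78)]
for a,b in zip(tops_t,tops_s): print("post top",*tri(t,a,s,b), onz(t,a,.066)[:2], onz(s,b,.066)[:2])
# rack corners
for c in [(83,72),(264,38),(358,480),(178,520)]: print("corner",onz(t,T1(*c),.012)[:2])
print(sum(onz(t,T1(*c),.012)[:2] for c in [(83,72),(264,38),(358,480),(178,520)])/4)
for c in [(105,90),(245,60),(334,464)]: print("screw",onz(t,T1(*c),.012)[:2])
# tipped post corner pts in top: foot edge & top edge
for c in [(126,490),(146,518),(262,458),(245,421)]: print("tipped",onz(t,T1(*c),.0205)[:2])
# loupe
l,l2=px((228,140),7,(155,255)),px((95,545),7,(155,255))
print("lens",onz(t,l,.014),"end",onz(t,l2,.007))
l=px((208,88),7,(305,340)); print("lens side",onz(s,l,.014)); print("end side",onz(s,px((672,250),7,(305,340)),.013),onz(t,px((92,530),7,(155,255)),.013))
E
python3 meas.py
```

```text
tip [ 0.48695288 -0.39093569  0.12439713] 0.0007834557128629048
post top [ 0.59859981 -0.05439365  0.06624531] 0.0019056965582866768 [ 0.59771621 -0.05465498] [ 0.59985524 -0.05500157]
post top [ 0.55009786 -0.06575471  0.06542984] 0.0016940339548470447 [ 0.54916149 -0.06599292] [ 0.55060686 -0.06473413]
post top [ 0.50139337 -0.07671973  0.06603741] 0.0006478886534811131 [ 0.50108052 -0.07679544] [ 0.50175647 -0.07680618]
corner [ 0.61666095 -0.00892716]
corner [ 0.63309964 -0.08986416]
corner [ 0.43454585 -0.13334496]
corner [ 0.41620011 -0.05435384]
[ 0.52512664 -0.07162253]
screw [ 0.6085382  -0.01892382]
screw [ 0.62291998 -0.08144772]
screw [ 0.44151526 -0.12272183]
tipped [ 0.42854785 -0.0317887 ]
tipped [ 0.41638981 -0.04071341]
tipped [ 0.44312414 -0.09104256]
tipped [ 0.45932552 -0.0834196 ]
lens [0.40105089 0.15975969 0.014     ] end [0.27556198 0.19792654 0.007     ]
lens side [0.40118269 0.16517874 0.014     ]
end side [0.2818962  0.19696849 0.013     ] [0.28041978 0.19756954 0.013     ]
```

```bash
cat > mv.py <<'E'
from h import *
def plan(p0,R0,p1,R1,N):
    """constant row repeated N times taking (p0,R0) to (p1,R1)"""
    rv=(R0.inv()*R1).as_rotvec()/N; E=R.from_rotvec(rv)
    S=np.zeros((3,3)); A=R0
    for k in range(N): S+=A.as_matrix(); A=A*E
    sh=np.linalg.solve(S,p1-p0)
    row=np.r_[sh/.025,rv/.1]
    return row
def sim(p0,R0,row,N):
    p,A=np.array(p0),R0; out=[p]
    for k in range(N): p=p+A.apply(row[:3]*.025); A=A*R.from_rotvec(row[3:]*.1); out.append(p)
    return np.array(out)
def frame(z,x):
    z=np.array(z,float);z/=np.linalg.norm(z);x=np.array(x,float);x-=x@z*z;x/=np.linalg.norm(x)
    return R.from_matrix(np.c_[x,np.cross(z,x),z])
def cur():
    from station import ctrl
    o=ctrl.get_obs(); return o["tool_pos"],R.from_rotvec(o["tool_rot"]),o
foot=np.array([.4520,-.0878,.0205]); nest=np.array([.4524,-.0881,.006])
d=np.array([.4225-.4512,-.0363+.0872,0]); d/=np.linalg.norm(d)
def show(p1,R1,N):
    p0,R0,o=cur(); row=plan(p0,R0,p1,R1,N); print("t",o["t"],"q",o["q"].round(2)); print("N",N,"row",row.round(3)); print(sim(p0,R0,row,N)[::max(1,N//4)].round(3).tolist())
E
python3 - <<'E'
from mv import *
p,A,o=cur(); print(A.as_matrix().round(3)); 
n=np.array([-d[1],d[0],0]); print(d,n)
th=np.pi/4; z=np.array([0,0,-1])*np.cos(th)-d*np.sin(th)
for sgn in (1,-1):
    G=frame(z,sgn*n); print(sgn,(A.inv()*G).as_rotvec())
    g=foot+46*d*.001; tcp=g+.003*z-.1*z+np.array([0,0,.08])
    for N in (24,): show(tcp,G,N)
E
```

```text
[[ 0.449 -0.893 -0.001]
 [-0.893 -0.449  0.002]
 [-0.002 -0.    -1.   ]]
[-0.49115474  0.87107234  0.        ] [-0.87107234 -0.49115474  0.        ]
1 [0.62579731 0.59710979 1.43717009]
t 0.1 q [-1.22  0.05  1.61 -0.    1.48 -0.12]
N 24 row [-1.075  0.062 -0.034  0.261  0.249  0.599]
[[0.281, -0.558, 0.23], [0.222, -0.408, 0.226], [0.222, -0.249, 0.206], [0.283, -0.102, 0.183], [0.396, 0.012, 0.169]]
-1 [-0.60457066  0.63361663 -1.52632447]
t 0.1 q [-1.22  0.05  1.61 -0.    1.48 -0.12]
N 24 row [-0.165 -1.052 -0.322 -0.252  0.264 -0.636]
[[0.281, -0.558, 0.23], [0.394, -0.443, 0.266], [0.457, -0.29, 0.267], [0.457, -0.128, 0.233], [0.396, 0.012, 0.169]]
```

```bash
cat > tg.py <<'E'
from mv import *
n=np.array([-d[1],d[0],0])
th=np.pi/4; zg=np.array([0,0,-1])*np.cos(th)-d*np.sin(th)
G=frame(zg,-n); g=foot+46*d*.001; tg=g+.003*zg
E
python3 - <<'E'
from tg import *
show(tg-.1*zg+[0,0,.08],G,28)
E
```

```text
t 0.1 q [-1.22  0.05  1.61 -0.    1.48 -0.12]
N 28 row [-0.136 -0.902 -0.278 -0.216  0.226 -0.545]
[[0.281, -0.558, 0.23], [0.394, -0.443, 0.266], [0.457, -0.29, 0.267], [0.457, -0.128, 0.233], [0.396, 0.012, 0.169]]
```

>>> step_arm(increments="-0.14 -0.9 -0.28 -0.22 0.23 -0.55; -0.14 -0.9 -0.28 -0.22 0.23 -0.55; -0.14 -0.9 -0.28 -0.22 0.23 -0.55; -0.14 -0.9 -0.28 -0.22 0.23 -0.55; -0.14 -0.9 -0.28 -0.22 0.23 -0.55; -0.14 -0.9 -0.28 -0.22 0.23 -0.55; -0.14 -0.9 -0.28 -0.22 0.23 -0.55; -0.14 -0.9 -0.28 -0.22 0.23 -0.55; -0.14 -0.9 -0.28 -0.22 0.23 -0.55; -0.14 -0.9 -0.28 -0.22 0.23 -0.55; -0.14 -0.9 -0.28 -0.22 0.23 -0.55; -0.14 -0.9 -0.28 -0.22 0.23 -0.55")

```text
t: 1.1
tool_pos: [0.4436, -0.3339, 0.271]
tool_rot: [2.71, -0.598, 0.133]
contact_force: [-1.1, 0.3, -0.1]
opening: 0.0855
```

Run:
```python
from tg import *
show(tg-.1*zg+[0,0,.08],G,16)
```

```text
t 1.1 q [-0.63 -0.27  1.88 -0.3   1.31 -0.15]
N 16 row [-0.129 -0.897 -0.278 -0.211  0.224 -0.539]
[[0.444, -0.334, 0.271], [0.462, -0.242, 0.261], [0.46, -0.15, 0.24], [0.437, -0.063, 0.209], [0.396, 0.012, 0.169]]
```

>>> step_arm(increments="-0.13 -0.9 -0.28 -0.21 0.22 -0.54; -0.13 -0.9 -0.28 -0.21 0.22 -0.54; -0.13 -0.9 -0.28 -0.21 0.22 -0.54; -0.13 -0.9 -0.28 -0.21 0.22 -0.54; -0.13 -0.9 -0.28 -0.21 0.22 -0.54; -0.13 -0.9 -0.28 -0.21 0.22 -0.54; -0.13 -0.9 -0.28 -0.21 0.22 -0.54; -0.13 -0.9 -0.28 -0.21 0.22 -0.54")

```text
t: 1.77
tool_pos: [0.4595, -0.1488, 0.2401]
tool_rot: [2.559, 0.032, 0.196]
contact_force: [-0.3, 0.4, -0.1]
opening: 0.0853
```

Run:
```python
from tg import *
show(tg-.1*zg+[0,0,.08],G,8)
```

```text
t 1.7667 q [-0.17 -0.45  2.11 -0.56  1.26 -0.08]
N 8 row [-0.129 -0.895 -0.273 -0.213  0.227 -0.539]
[[0.459, -0.149, 0.24], [0.451, -0.105, 0.226], [0.437, -0.063, 0.209], [0.419, -0.024, 0.19], [0.396, 0.012, 0.169]]
```

```bash
cat > kin.py <<'E'
from mv import *
from scipy.optimize import least_squares
def rot(ax,a): return R.from_euler(ax,a)
def fk(q,P,c6=0):
    a,b,h,L1,e,L2,L3=P
    A=rot('z',q[0]); p=A.apply([a,b,h]); A=A*rot('y',q[1]); p=p+A.apply([0,0,L1]); A=A*rot('y',q[2]); p=p+A.apply([e,0,L2])
    A=A*rot('z',q[3])*rot('y',q[4]); p=p+A.apply([0,0,L3]); A=A*rot('z',q[5]+c6); return p,A
E
python3 - <<'E'
from kin import *
p,A,o=cur()
import pickle
B=fk(o["q"],[0]*7)[1]; print((B.inv()*A).as_rotvec(), o["q"])
D=[(np.array([-1.22399234e+00,5.33126771e-02,1.61415294e+00,-1.11093564e-05,1.47599232e+00,-1.18982661e-01]),np.array([.28051913,-.55788358,.23017466]),np.array([-2.67318296,1.6481675,.0023])),(o["q"],p,o["tool_rot"])]
pickle.dump(D,open("D.pkl","wb"))
B=fk(D[0][0],[0]*7)[1]; print((B.inv()*R.from_rotvec(D[0][2])).as_rotvec())
E
```

```text
[4.35983562e-17 5.23180275e-16 3.14159265e+00] [-0.17268557 -0.45407694  2.11388034 -0.5628802   1.25583398 -0.08072369]
[-3.26245144e-06  2.01926637e-06  3.14159265e+00]
```

>>> step_arm(increments="-0.13 -0.9 -0.27 -0.21 0.23 -0.54; -0.13 -0.9 -0.27 -0.21 0.23 -0.54; -0.13 -0.9 -0.27 -0.21 0.23 -0.54")

```text
t: 2.02
tool_pos: [0.4444, -0.0833, 0.217]
tool_rot: [2.472, 0.254, 0.219]
contact_force: [0.7, 1.0, 0.6]
opening: 0.0854
```

```bash
cat >> kin.py <<'E'
import pickle
def lin(D):
    A=[];y=[]
    for q,p,_ in D:
        A.append(np.array([fk(q,np.eye(7)[i])[0] for i in range(7)]).T); y.append(p)
    A=np.vstack(A); y=np.hstack(y); P=np.linalg.lstsq(A,y,rcond=None)[0]; return P,A@P-y,np.linalg.svd(A)[1]
LO=np.array([-3.01,-1.01,.06,-1.02,.09,-3.14]);HI=np.array([3.01,2.22,2.58,4.17,2.62,3.14])
def ik(p,A,q0,P):
    f=lambda q:(lambda r:np.r_[(r[0]-p)*3,(r[1].inv()*A).as_rotvec()])(fk(q,P,np.pi))
    r=least_squares(f,np.clip(q0,LO+.01,HI-.01),bounds=(LO,HI)); return r.x,np.abs(r.fun).max()
E
python3 - <<'E'
from kin import *
from tg import *
p,A,o=cur(); D=pickle.load(open("D.pkl","rb")); D.append((o["q"],p,o["tool_rot"])); pickle.dump(D,open("D.pkl","wb"))
P,r,s=lin(D); print(P.round(4),r.round(5),s.round(3)); np.save("P.npy",P)
for th in (30,38,45,52):
  t=np.radians(th); z=np.array([0,0,-1])*np.cos(t)-d*np.sin(t); G=frame(z,-n)
  for back in (.1,0): 
    q,e=ik(foot+.046*d+(.003-back)*z,G,o["q"],P); print(th,back,q.round(2),round(e,4))
  # placement : pregrasp rotated
  for az in range(-60,61,20):
    M=rot('z',np.radians(az)); 
    T=R.from_rotvec(-n*np.pi/2); T=T if T.apply(d)[2]>0 else T.inv()
    G2=M*T*G; z2=G2.as_matrix()[:,2]
    tp=nest+[0,0,.046]+.003*z2
    q,e=ik(tp,G2,o["q"],P); q2,e2=ik(tp+[0,0,.06],G2,q,P); print("  place",az,z2.round(2),q.round(2),round(e,4),round(e2,4))
E
```

```text
[-0.      0.0742  0.238   0.4264  0.0957  0.6099  0.2795] [-0. -0. -0. -0.  0.  0. -0.  0.  0.] [3.375 2.455 1.814 0.418 0.338 0.022 0.02 ]
30 0.1 [ 0.12 -0.52  2.37 -0.54  1.13 -0.2 ] 0.0
30 0 [-0.   -0.28  2.38 -0.61  0.87 -0.16] 0.0
  place -60 [ 0.44  0.75 -0.5 ] [-0.9   0.09  2.2   0.95  1.47 -0.78] 0.0 0.0
  place -40 [ 0.16  0.85 -0.5 ] [-0.81  0.25  2.01  0.78  1.65 -0.89] 0.0 0.0
  place -20 [-0.14  0.85 -0.5 ] [-0.71  0.37  1.84  0.61  1.8  -1.02] 0.0 0.0
  place 0 [-0.43  0.75 -0.5 ] [-0.6   0.47  1.71  0.42  1.93 -1.17] 0.0 0.0
  place 20 [-0.66  0.56 -0.5 ] [-0.48  0.54  1.61  0.22  2.02 -1.36] 0.0 0.0
  place 40 [-0.81  0.3  -0.5 ] [-0.36  0.57  1.57  0.    2.05 -1.57] 0.0 0.0
  place 60 [-0.87  0.01 -0.5 ] [-0.24  0.57  1.57 -0.22  2.03 -1.78] 0.0 0.0
38 0.1 [ 0.24 -0.48  2.4  -0.71  1.13  0.01] 0.0
38 0 [ 0.08 -0.25  2.4  -0.82  0.87  0.07] 0.0
  place -60 [ 0.4   0.68 -0.62] [-0.85  0.    2.21  0.86  1.4  -0.69] 0.0 0.0
  place -40 [ 0.14  0.77 -0.62] [-0.78  0.16  2.04  0.71  1.56 -0.84] 0.0 0.0
  place -20 [-0.13  0.78 -0.62] [-0.69  0.29  1.88  0.55  1.71 -0.99] 0
[... 890 characters left out ...]
1  0.01 -0.71] [-0.25  0.4   1.69 -0.18  1.82 -1.79] 0.0 0.0
52 0.1 [ 0.43 -0.32  2.42 -1.01  1.19  0.39] 0.0
52 0 [ 0.18 -0.21  2.4  -1.02  0.96  0.3 ] 0.0891
  place -60 [ 0.31  0.53 -0.79] [-0.74 -0.12  2.22  0.68  1.28 -0.49] 0.0 0.0
  place -40 [ 0.11  0.61 -0.79] [-0.7   0.03  2.08  0.57  1.43 -0.71] 0.0 0.0
  place -20 [-0.1   0.61 -0.79] [-0.63  0.14  1.96  0.45  1.55 -0.92] 0.0 0.0
  place 0 [-0.3   0.54 -0.79] [-0.54  0.23  1.86  0.31  1.65 -1.13] 0.0 0.0
  place 20 [-0.47  0.4  -0.79] [-0.45  0.29  1.78  0.16  1.71 -1.34] 0.0 0.0
  place 40 [-0.58  0.22 -0.79] [-0.36  0.32  1.75  0.    1.74 -1.57] 0.0 0.0
  place 60 [-0.62  0.01 -0.79] [-0.26  0.32  1.75 -0.16  1.72 -1.79] 0.0 0.0
```

```bash
cat > tg.py <<'E'
from kin import *
P=np.load("P.npy")
n=np.array([-d[1],d[0],0])
th=np.radians(38); zg=np.array([0,0,-1])*np.cos(th)-d*np.sin(th)
G=frame(zg,-n); SG=.048; g=foot+SG*d; tg=g+.005*zg
def chk(p1,R1,N):
    p0,R0,o=cur(); show(p1,R1,N); row=plan(p0,R0,p1,R1,N); p,A=p0,R0; q=o["q"]; qs=[q]
    for k in range(N):
        p=p+A.apply(row[:3]*.025); A=A*R.from_rotvec(row[3:]*.1); q,e=ik(p,A,q,P); qs.append(q)
        if e>1e-3: print("IK bad",k,e)
    qs=np.array(qs); print("q end",qs[-1].round(2),"min",qs.min(0).round(2),"max",qs.max(0).round(2),"maxdq/s",(np.abs(np.diff(qs,axis=0)).max(0)*12).round(2))
E
python3 - <<'E'
from tg import *
chk(tg-.07*zg,G,8)
E
```

```text
t 2.0167 q [ 0.01 -0.51  2.21 -0.66  1.26 -0.04]
N 8 row [-0.079 -0.764  0.32   0.017  0.119 -0.344]
[[0.444, -0.083, 0.217], [0.439, -0.064, 0.181], [0.431, -0.045, 0.144], [0.421, -0.028, 0.108], [0.409, -0.011, 0.072]]
q end [ 0.19 -0.42  2.41 -0.74  1.05  0.03] min [ 0.01 -0.51  2.21 -0.74  1.05 -0.04] max [ 0.19 -0.42  2.41 -0.66  1.26  0.03] maxdq/s [0.27 0.22 0.32 0.16 0.34 0.15]
```

>>> step_arm(increments="-0.08 -0.76 0.32 0.02 0.12 -0.34; -0.08 -0.76 0.32 0.02 0.12 -0.34; -0.08 -0.76 0.32 0.02 0.12 -0.34; -0.08 -0.76 0.32 0.02 0.12 -0.34; -0.08 -0.76 0.32 0.02 0.12 -0.34; -0.08 -0.76 0.32 0.02 0.12 -0.34; -0.08 -0.76 0.32 0.02 0.12 -0.34; -0.08 -0.76 0.32 0.02 0.12 -0.34", fingers=-0.05)

```text
t: 2.68
tool_pos: [0.409, -0.012, 0.0718]
tool_rot: [2.414, 0.628, 0.219]
contact_force: [-0.4, 0.6, 0.1]
opening: 0.0403
```

Run:
```python
from tg import *
from station import ctrl
for nme in ("side","top"):
    im=ctrl.get_image(nme); pickle.dump(im,open(f"pics/{nme}1.pkl","wb"))
    u=proj(im,[tg,tg-.07*zg,foot,foot+.06*d]); print(nme,u.round(1).tolist())
    c=u[2].astype(int); crop(im,c[0]-50,c[1]-50,100,100,6,f"{nme}1c")
chk(tg,G,7)
```

```text
side [[349.3, 289.5], [355.1, 274.9], [343.7, 277.6], [351.2, 291.3]]
top [[282.6, 262.2], [263.4, 270.1], [300.6, 252.1], [276.5, 265.4]]
t 2.7833 q [ 0.19 -0.42  2.41 -0.73  1.05  0.02]
N 7 row [ 0.018  0.013  0.388 -0.008  0.008 -0.001]
[[0.406, -0.012, 0.069], [0.409, -0.018, 0.061], [0.413, -0.023, 0.054], [0.416, -0.028, 0.046], [0.42, -0.033, 0.039], [0.423, -0.038, 0.031], [0.426, -0.043, 0.024], [0.43, -0.049, 0.017]]
q end [ 0.08 -0.25  2.4  -0.82  0.86  0.08] min [ 0.08 -0.42  2.4  -0.82  0.86  0.02] max [ 0.19 -0.25  2.41 -0.73  1.05  0.08] maxdq/s [0.2  0.32 0.04 0.19 0.32 0.13]
```

View pics/side1c.png

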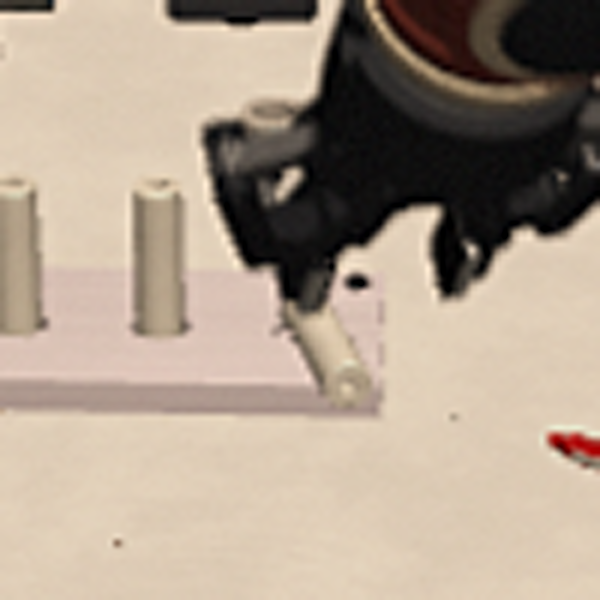

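View pics/top1c.png

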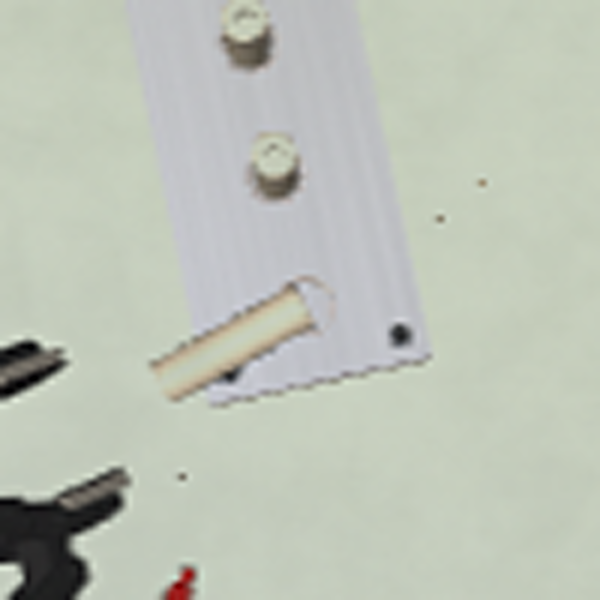

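The open fingers line up with the post's axis in both views, so I'm advancing.

>>> step_arm(increments="0.02 0.01 0.39 -0.01 0.01 0; 0.02 0.01 0.39 -0.01 0.01 0; 0.02 0.01 0.39 -0.01 0.01 0; 0.02 0.01 0.39 -0.01 0.01 0; 0.02 0.01 0.39 -0.01 0.01 0; 0.02 0.01 0.39 -0.01 0.01 0; 0.02 0.01 0.39 -0.01 0.01 0; 0 0 0 0 0 0; 0 0 0 0 0 0")

```text
t: 3.53
tool_pos: [0.4346, -0.049, 0.0209]
tool_rot: [2.408, 0.625, 0.229]
contact_force: [-0.3, -0.4, -0.1]
opening: 0.0405
```

Run:
```python
from tg import *
from station import ctrl
for nme in ("side","top"):
    im=ctrl.get_image(nme); pickle.dump(im,open(f"pics/{nme}2.pkl","wb"))
    u=proj(im,[foot]); 
    c=u[0].astype(int); crop(im,c[0]-50,c[1]-50,100,100,6,f"{nme}2c")
chk(tg,G,2); print(tg)
```

```text
t 3.6333 q [ 0.08 -0.25  2.39 -0.83  0.86  0.08]
N 2 row [-0.088 -0.093  0.046  0.025 -0.038 -0.036]
[[0.435, -0.048, 0.021], [0.432, -0.049, 0.019], [0.43, -0.049, 0.017]]
q end [ 0.08 -0.25  2.4  -0.82  0.86  0.08] min [ 0.08 -0.25  2.39 -0.83  0.86  0.08] max [ 0.08 -0.25  2.4  -0.82  0.86  0.08] maxdq/s [0.   0.02 0.04 0.01 0.01 0.02]
[ 0.4299365  -0.04866996  0.01655995]
```

View pics/side2c.png

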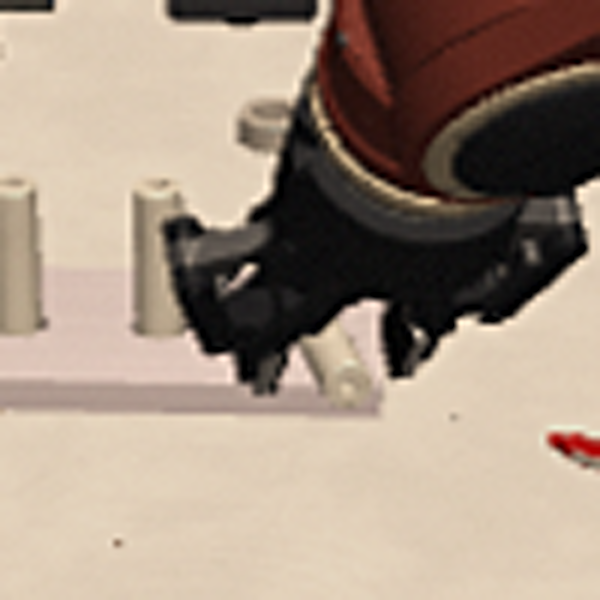

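View pics/top2c.png

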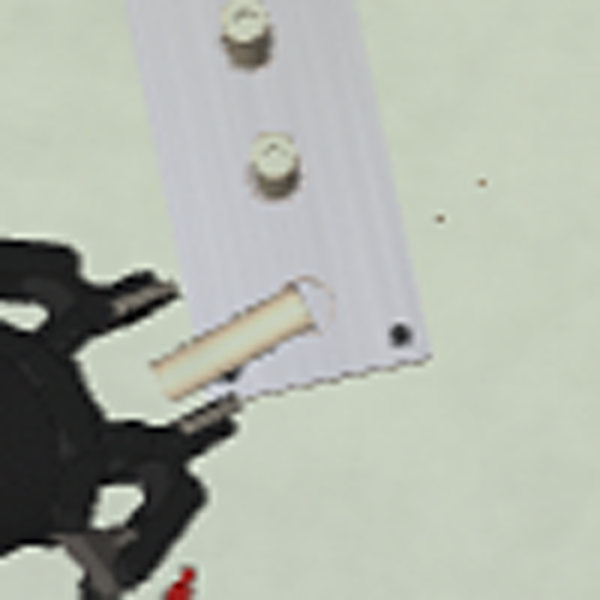

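>>> step_arm(increments="-0.09 -0.09 0.05 0.02 -0.04 -0.04; -0.09 -0.09 0.05 0.02 -0.04 -0.04; 0 0 0 0 0 0")

```text
t: 3.88
tool_pos: [0.4287, -0.0488, 0.0152]
tool_rot: [2.409, 0.635, 0.215]
contact_force: [0.0, -0.6, 0.0]
opening: 0.0405
```

>>> step_arm(increments="0 0 0 0 0 0; 0 0 0 0 0 0; 0 0 0 0 0 0; 0 0 0 0 0 0; 0 0 0 0 0 0", fingers=-1, newtons=35)

```text
t: 4.3
tool_pos: [0.4294, -0.0489, 0.0156]
tool_rot: [2.409, 0.634, 0.216]
contact_force: [0.2, 0.7, 0.6]
opening: 0.0153
```

Run:
```python
from tg import *
p,A,o=cur(); print(p-tg,(A.inv()*G).as_rotvec(),o["opening"],o["contact_force"])
# regard the placement target
np.savez("grasp.npz",p=p,A=A.as_rotvec())
```

```text
[-0.00053288 -0.00022052 -0.00092862] [0.00045177 0.00107112 0.00177359] 0.015340073472653593 [0.16916629 0.72949739 0.58348865]
```

>>> step_arm(increments="0 -0.25 -0.31 0 0 0; 0 -0.25 -0.31 0 0 0; 0 -0.25 -0.31 0 0 0; 0 -0.25 -0.31 0 0 0; 0 0 0 0 0 0")

```text
t: 4.72
tool_pos: [0.41, -0.0142, 0.0246]
tool_rot: [2.409, 0.636, 0.217]
contact_force: [-0.0, 0.4, 0.3]
opening: 0.0153
```

Run:
```python
from tg import *
from station import ctrl
for nme in ("side","top"):
    im=ctrl.get_image(nme); pickle.dump(im,open(f"pics/{nme}3.pkl","wb"))
    u=proj(im,[foot]); 
    c=u[0].astype(int); crop(im,c[0]-50,c[1]-50,100,100,6,f"{nme}3c")
print(cur()[0]-tg,cur()[2]["opening"])
```

```text
[-0.0195609   0.03366693  0.00798202] 0.01569657189912435
```

View pics/side3c.png

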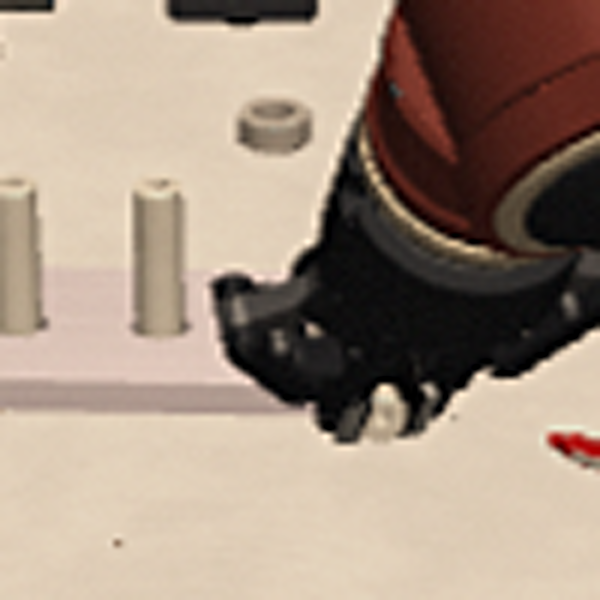

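View pics/top3c.png

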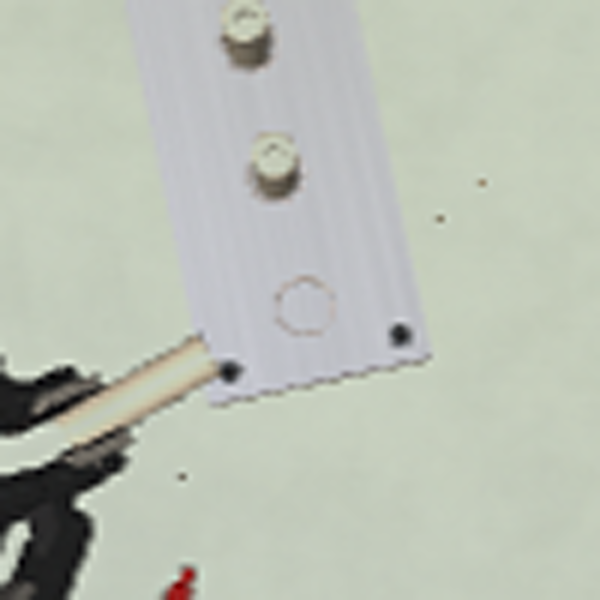

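My "up" row had the wrong y sign: the tool slid 40 mm out along the post's axis and rose 8 mm. The post came with it, still gripped and not slipped, and the nest is now clear at crop (305,306). I'll recompute from the frames.

```bash
cat >> tg.py <<'E'
try:
    gz=np.load("grasp.npz"); gp,gA=gz["p"],R.from_rotvec(gz["A"])
    foot_l=gA.inv().apply(foot-gp); ax_l=gA.inv().apply(d)   # post in tool frame
except FileNotFoundError: pass
Tq=R.from_rotvec(n*np.pi/2); Tq=Tq if Tq.apply(d)[2]>0 else Tq.inv()
def place(az,footpos):
    G2=rot('z',np.radians(az))*Tq*G
    return footpos-G2.apply(foot_l),G2
E
python3 - <<'E'
from tg import *
im=load("top3"); u=proj(im,[foot])[0].astype(int)-50
c=(np.array([305.,306])+.5)/6-.5+u; print("nest",onz(im,c,.012))
p,A,o=cur(); print("up",A.inv().apply([0,0,1]).round(3), "foot,axis now",p+A.apply(foot_l),A.apply(ax_l))
chk(p+[0,0,.12],A,8)
print(place(0,nest+[0,0,.05])[0],place(-20,nest+[0,0,.05])[0])
E
```

```text
nest [ 0.45184162 -0.08739234  0.012     ]
up [-0.002  0.616 -0.788] foot,axis now [ 0.43300932 -0.05389073  0.02941151] [-4.91988678e-01  8.70601597e-01 -1.97673650e-05]
t 4.8167 q [ 0.18 -0.3   2.42 -0.8   0.95  0.13]
N 8 row [-0.001  0.37  -0.473  0.     0.     0.   ]
[[0.41, -0.015, 0.025], [0.41, -0.015, 0.055], [0.41, -0.015, 0.085], [0.41, -0.015, 0.115], [0.41, -0.015, 0.145]]
q end [ 0.18 -0.56  2.36 -0.68  1.18 -0.12] min [ 0.18 -0.56  2.36 -0.8   0.95 -0.12] max [ 0.18 -0.3   2.42 -0.68  1.18  0.13] maxdq/s [0.   0.5  0.14 0.25 0.36 0.45]
[ 0.44955664 -0.08413605  0.10099393] [ 0.45108386 -0.08340262  0.10099393]
```

>>> step_arm(increments="0 0.37 -0.47 0 0 0; 0 0.37 -0.47 0 0 0; 0 0.37 -0.47 0 0 0; 0 0.37 -0.47 0 0 0; 0 0.37 -0.47 0 0 0; 0 0.37 -0.47 0 0 0; 0 0.37 -0.47 0 0 0; 0 0.37 -0.47 0 0 0")

```text
t: 5.48
tool_pos: [0.4106, -0.016, 0.1447]
tool_rot: [2.409, 0.633, 0.215]
contact_force: [-0.5, 0.0, -0.7]
opening: 0.0158
```

```bash
sed -i 's/nest=np.array(\[.*\])/nest=np.array([.4520,-.0878,.006])/' mv.py
python3 - <<'E'
from tg import *
for az in (-20,0):
  t,G2=place(az,nest+[0,0,.06]); chk(t,G2,24)
E
```

```text
t 5.4833 q [ 0.18 -0.56  2.36 -0.68  1.18 -0.12]
N 24 row [0.019 0.148 0.05  0.648 0.021 0.16 ]
[[0.411, -0.016, 0.145], [0.424, -0.035, 0.149], [0.435, -0.055, 0.144], [0.445, -0.072, 0.131], [0.451, -0.083, 0.111]]
q end [-0.68  0.18  1.89  0.57  1.8  -0.93] min [-0.68 -0.57  1.89 -0.68  1.18 -0.93] max [ 0.18  0.18  2.36  0.57  1.8  -0.12] maxdq/s [0.61 0.55 0.26 0.96 0.41 0.81]
t 5.4833 q [ 0.18 -0.56  2.36 -0.68  1.18 -0.12]
N 24 row [ 0.     0.149  0.049  0.655  0.001 -0.   ]
[[0.411, -0.016, 0.145], [0.422, -0.036, 0.149], [0.433, -0.056, 0.144], [0.443, -0.073, 0.131], [0.449, -0.084, 0.111]]
q end [-0.58  0.28  1.76  0.4   1.92 -1.12] min [-0.58 -0.57  1.76 -0.68  1.18 -1.12] max [ 0.18  0.28  2.36  0.4   1.92 -0.12] maxdq/s [0.6  0.59 0.33 0.97 0.48 1.01]
```

>>> step_arm(increments="0.02 0.15 0.05 0.65 0.02 0.16; 0.02 0.15 0.05 0.65 0.02 0.16; 0.02 0.15 0.05 0.65 0.02 0.16; 0.02 0.15 0.05 0.65 0.02 0.16; 0.02 0.15 0.05 0.65 0.02 0.16; 0.02 0.15 0.05 0.65 0.02 0.16; 0.02 0.15 0.05 0.65 0.02 0.16; 0.02 0.15 0.05 0.65 0.02 0.16; 0.02 0.15 0.05 0.65 0.02 0.16; 0.02 0.15 0.05 0.65 0.02 0.16; 0.02 0.15 0.05 0.65 0.02 0.16; 0.02 0.15 0.05 0.65 0.02 0.16")

```text
t: 6.48
tool_pos: [0.4362, -0.0557, 0.1437]
tool_rot: [-2.96, -0.512, -0.073]
contact_force: [-0.0, -0.3, -0.7]
opening: 0.0149
```

>>> step_arm(increments="0.02 0.15 0.05 0.65 0.02 0.16; 0.02 0.15 0.05 0.65 0.02 0.16; 0.02 0.15 0.05 0.65 0.02 0.16; 0.02 0.15 0.05 0.65 0.02 0.16; 0.02 0.15 0.05 0.65 0.02 0.16; 0.02 0.15 0.05 0.65 0.02 0.16; 0.02 0.15 0.05 0.65 0.02 0.16; 0.02 0.15 0.05 0.65 0.02 0.16; 0.02 0.15 0.05 0.65 0.02 0.16; 0.02 0.15 0.05 0.65 0.02 0.16; 0.02 0.15 0.05 0.65 0.02 0.16; 0 0 0 0 0 0")

```text
t: 7.48
tool_pos: [0.4499, -0.0832, 0.1114]
tool_rot: [-2.283, -0.202, 0.085]
contact_force: [-0.1, -0.7, -0.9]
opening: 0.0155
```

```bash
cat > shot.py <<'E'
from tg import *
from station import ctrl
def shot(k,c,w=50,f=6):
    for nme in ("side","top"):
        im=ctrl.get_image(nme); pickle.dump(im,open(f"pics/{nme}{k}.pkl","wb"))
        u=np.round(proj(im,[c])[0]).astype(int)-w; print(nme,"crop off",u)
        x,y=np.maximum(u,0); crop(im,x,y,2*w,2*w,f,f"{nme}{k}c")
E
python3 - <<'E'
from shot import *
p,A,o=cur(); shot(4,p)
p,A,o=cur(); print(p,"foot,axis",p+A.apply(foot_l),A.apply(ax_l),o["opening"])
t,G2=place(-20,nest+[0,0,.06]); chk(t,G2,2)
E
```

```text
side crop off [294 189]
top crop off [248 199]
[ 0.45049996 -0.08251796  0.11324153] foot,axis [ 0.4526766  -0.08977706  0.06862293] [-0.01715129  0.05715874  0.99821777] 0.015276735954802136
t 7.5833 q [-0.67  0.14  1.9   0.54  1.77 -0.93]
N 2 row [0.001 0.042 0.02  0.299 0.022 0.068]
[[0.45, -0.083, 0.113], [0.451, -0.083, 0.112], [0.451, -0.083, 0.111]]
q end [-0.68  0.18  1.89  0.57  1.8  -0.93] min [-0.68  0.14  1.89  0.54  1.77 -0.93] max [-0.67  0.18  1.9   0.57  1.8  -0.93] maxdq/s [0.09 0.23 0.08 0.17 0.18 0.02]
```

View pics/side4c.png

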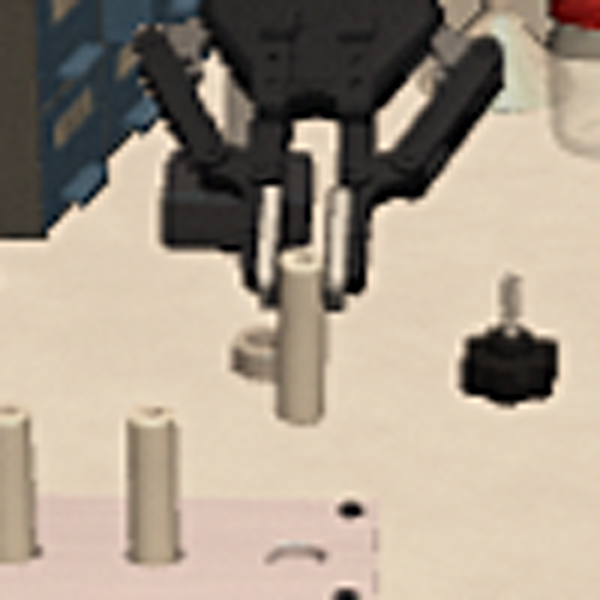

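View pics/top4c.png

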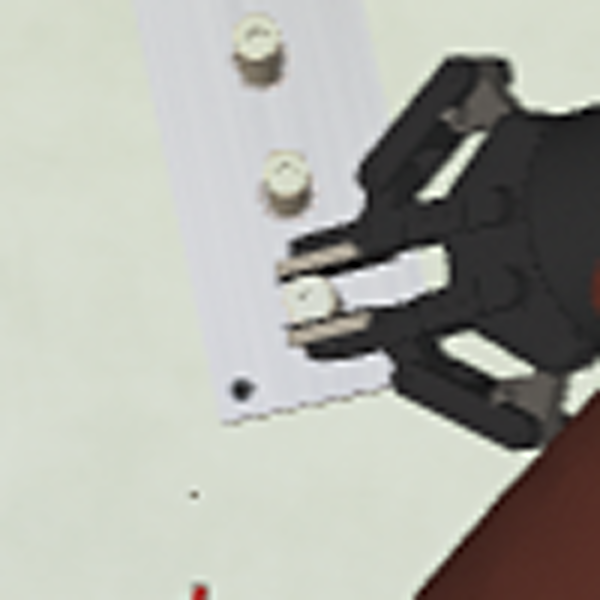

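>>> step_arm(increments="0 0.04 0.02 0.3 0.02 0.07; 0 0.04 0.02 0.3 0.02 0.07; 0 0 0 0 0 0; 0 0 0 0 0 0")

```text
t: 7.92
tool_pos: [0.4508, -0.0824, 0.1118]
tool_rot: [-2.227, -0.185, 0.09]
contact_force: [0.8, 1.1, -0.7]
opening: 0.0159
```

Run:
```python
from shot import *
p,A,o=cur(); f=p+A.apply(foot_l); shot(5,f,30,20)
p,A,o=cur(); f=p+A.apply(foot_l); print(p,"foot,axis",f,A.apply(ax_l))
for nme in ("side","top"):
    im=load(nme+"5"); u=np.round(proj(im,[f])[0]).astype(int)-30
    print(nme,((proj(im,[f,f+A.apply(ax_l)*.06,f*[1,1,0]+[0,0,.012], nest+[0,0,.006]])-u+.5)*20-.5).round(0).tolist())
```

```text
side crop off [313 228]
top crop off [270 220]
[ 0.45096863 -0.0823187   0.11212281] foot,axis [ 0.4523312  -0.08700443  0.06712905] [-8.45260772e-05 -5.42657560e-04  9.99999849e-01]
side [[617.0, 603.0], [616.0, 67.0], [619.0, 1077.0], [624.0, 1074.0]]
top [[609.0, 607.0], [602.0, 548.0], [614.0, 657.0], [622.0, 660.0]]
```

View pics/side5c.png

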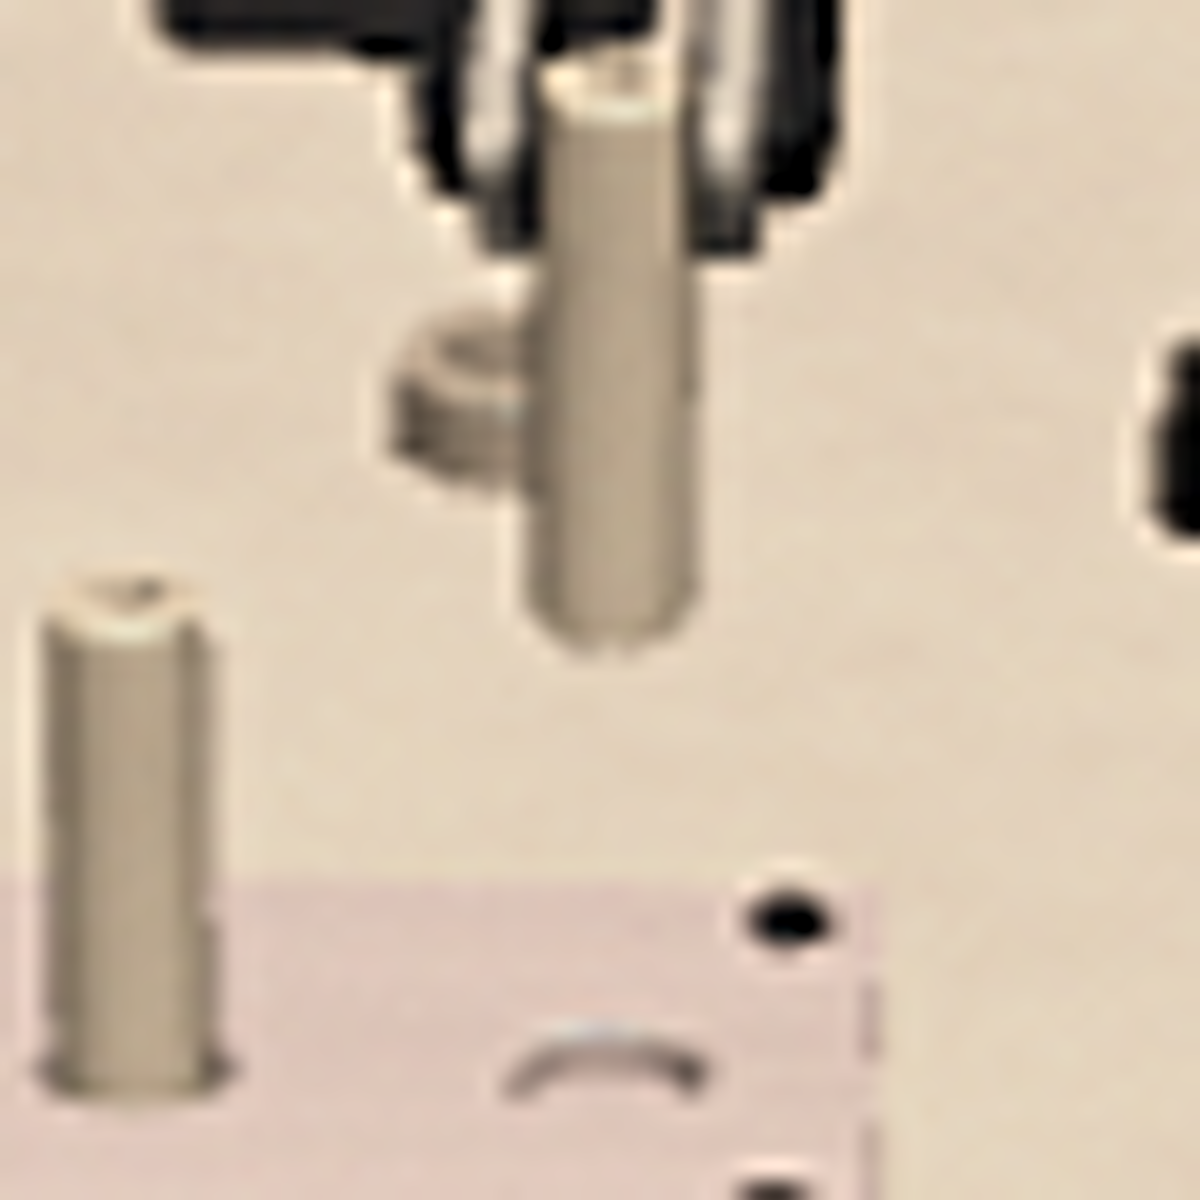

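View pics/top5c.png

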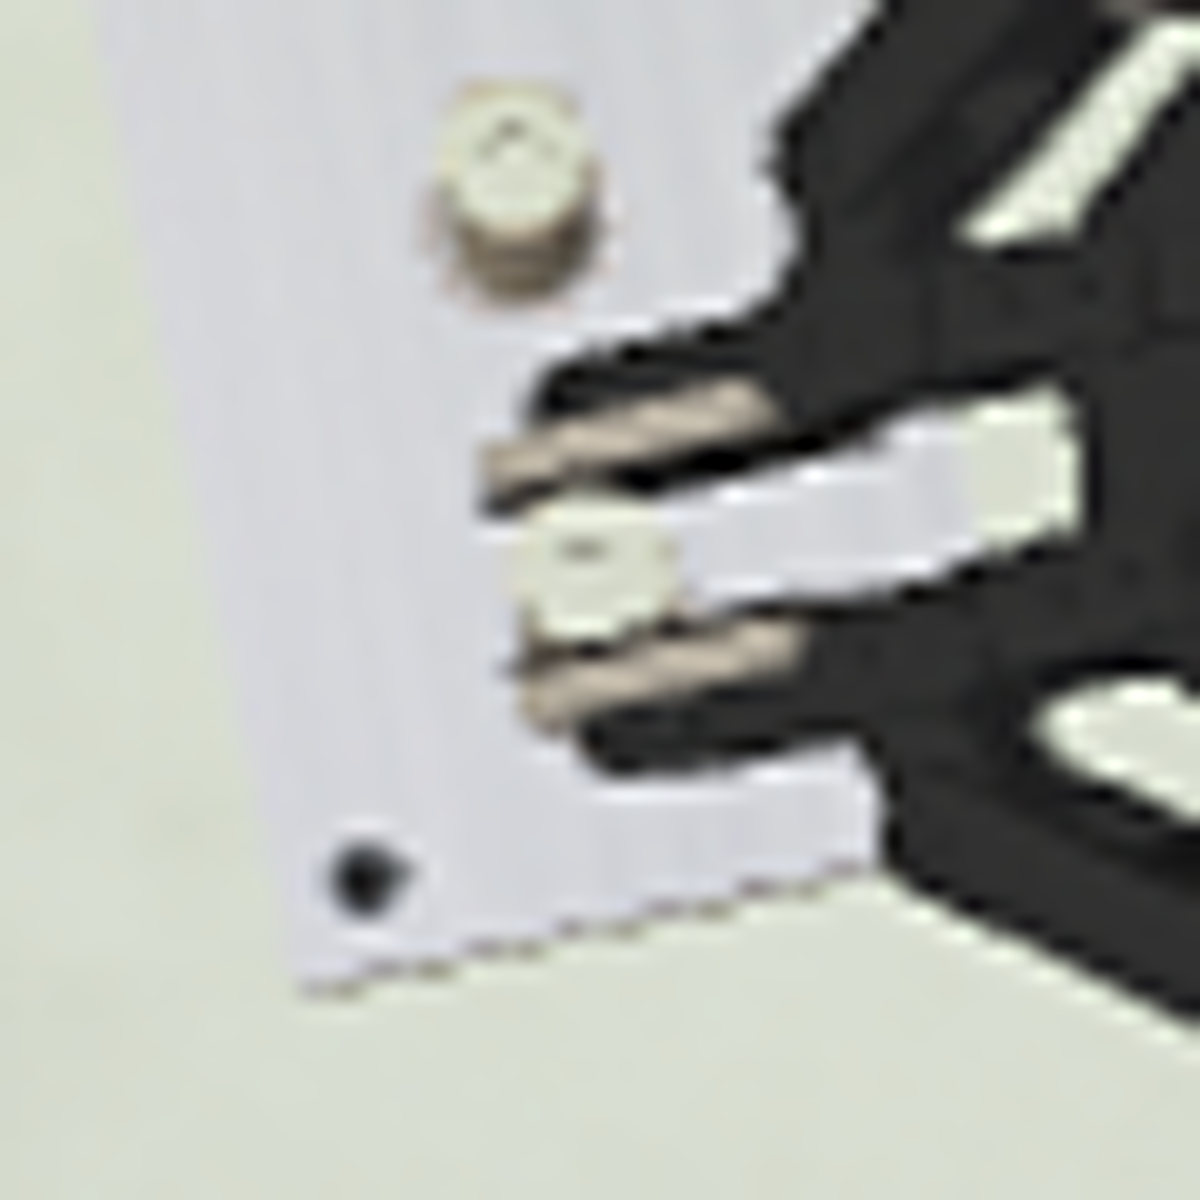

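Comparing the post with the nest within each camera, the nest is at about (.4533, -.0876), or 1 mm further in +x. I'll lower the post to hover just above it.

```bash
sed -i 's/nest=np.array(\[.*\])/nest=np.array([.4533,-.0876,.006])/' mv.py
python3 - <<'E'
from tg import *
t,G2=place(-20,nest+[0,0,.010]); chk(t,G2,6)
E
```

```text
t 8.0167 q [-0.68  0.18  1.89  0.57  1.8  -0.93]
N 6 row [ 0.006  0.272  0.206 -0.     0.001  0.003]
[[0.451, -0.082, 0.112], [0.451, -0.082, 0.104], [0.451, -0.083, 0.095], [0.451, -0.083, 0.087], [0.452, -0.083, 0.078], [0.452, -0.083, 0.07], [0.452, -0.083, 0.061]]
q end [-0.68  0.27  1.89  0.56  1.72 -0.98] min [-0.68  0.18  1.89  0.56  1.72 -0.98] max [-0.68  0.27  1.89  0.57  1.8  -0.93] maxdq/s [0.   0.18 0.01 0.02 0.15 0.1 ]
```

>>> step_arm(increments="0.01 0.27 0.21 0 0 0; 0.01 0.27 0.21 0 0 0; 0.01 0.27 0.21 0 0 0; 0.01 0.27 0.21 0 0 0; 0.01 0.27 0.21 0 0 0; 0.01 0.27 0.21 0 0 0; 0 0 0 0 0 0; 0 0 0 0 0 0; 0 0 0 0 0 0")

```text
t: 8.77
tool_pos: [0.4525, -0.0823, 0.0607]
tool_rot: [-2.227, -0.185, 0.089]
contact_force: [-0.1, 0.4, 0.1]
opening: 0.0153
```

Run:
```python
from shot import *
f=nest+[0,0,.01]; shot(6,f,30,20)
p,A,o=cur(); f=p+A.apply(foot_l); print(p,"foot,axis",f,A.apply(ax_l),o["contact_force"])
t,G2=place(-20,nest+[0,0,-.001]); chk(t,G2,4)
```

```text
side crop off [313 250]
top crop off [270 222]
[ 0.45274873 -0.0825051   0.06102414] foot,axis [ 0.45412635 -0.08719714  0.01603149] [-4.48082714e-04 -4.10747762e-04  9.99999815e-01] [-0.1055558  -0.30633936 -0.08565033]
t 8.8667 q [-0.68  0.27  1.89  0.56  1.72 -0.98]
N 4 row [-0.008  0.089  0.066  0.     0.     0.004]
[[0.453, -0.083, 0.061], [0.453, -0.083, 0.058], [0.452, -0.083, 0.056], [0.452, -0.083, 0.053], [0.452, -0.083, 0.05]]
q end [-0.68  0.29  1.89  0.56  1.71 -0.99] min [-0.68  0.27  1.89  0.56  1.71 -0.99] max [-0.68  0.29  1.89  0.56  1.72 -0.98] maxdq/s [0.   0.06 0.   0.01 0.05 0.03]
```

View pics/side6c.png

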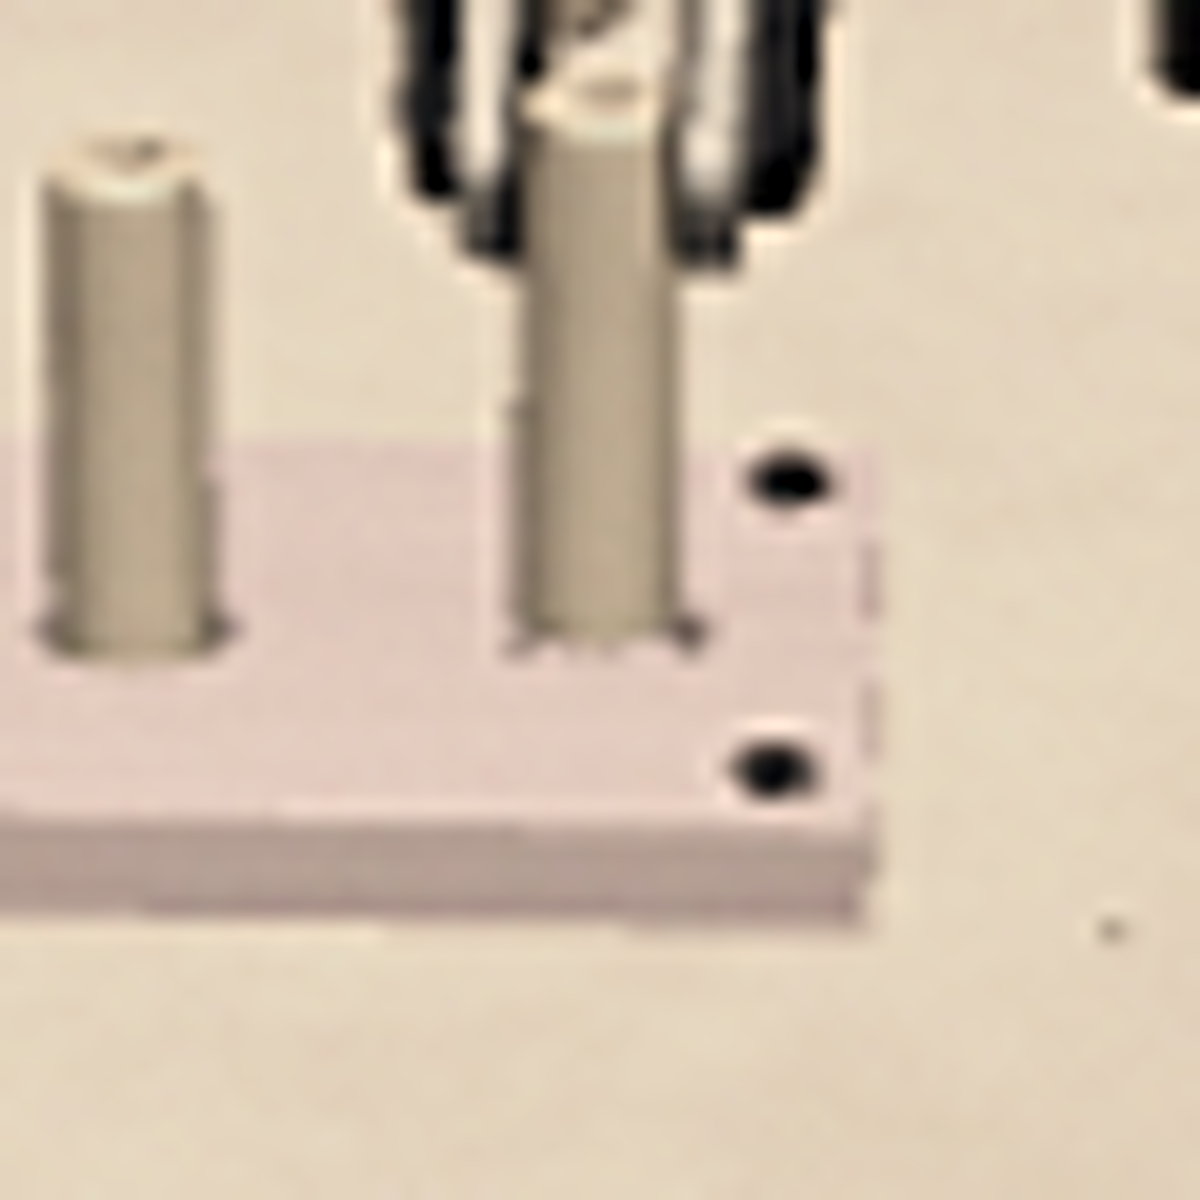

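>>> step_arm(increments="0 0.09 0.07 0 0 0; 0 0.09 0.07 0 0 0; 0 0.08 0.06 0 0 0; 0 0 0 0 0 0")

```text
t: 9.2
tool_pos: [0.4525, -0.0823, 0.0524]
tool_rot: [-2.227, -0.185, 0.089]
contact_force: [0.1, -1.2, 1.2]
opening: 0.0154
```

Run:
```python
from shot import *
p,A,o=cur(); f=p+A.apply(foot_l); print("foot,axis",f,A.apply(ax_l),o["contact_force"])
f=nest+[0,0,.01]; shot(7,f,30,20)
```

```text
foot,axis [ 0.45381377 -0.08697131  0.00736328] [ 3.84485695e-04 -1.41673451e-03  9.99998923e-01] [ 0.05689226 -1.18148384  1.1924245 ]
side crop off [313 250]
top crop off [270 222]
```

View pics/side7c.png

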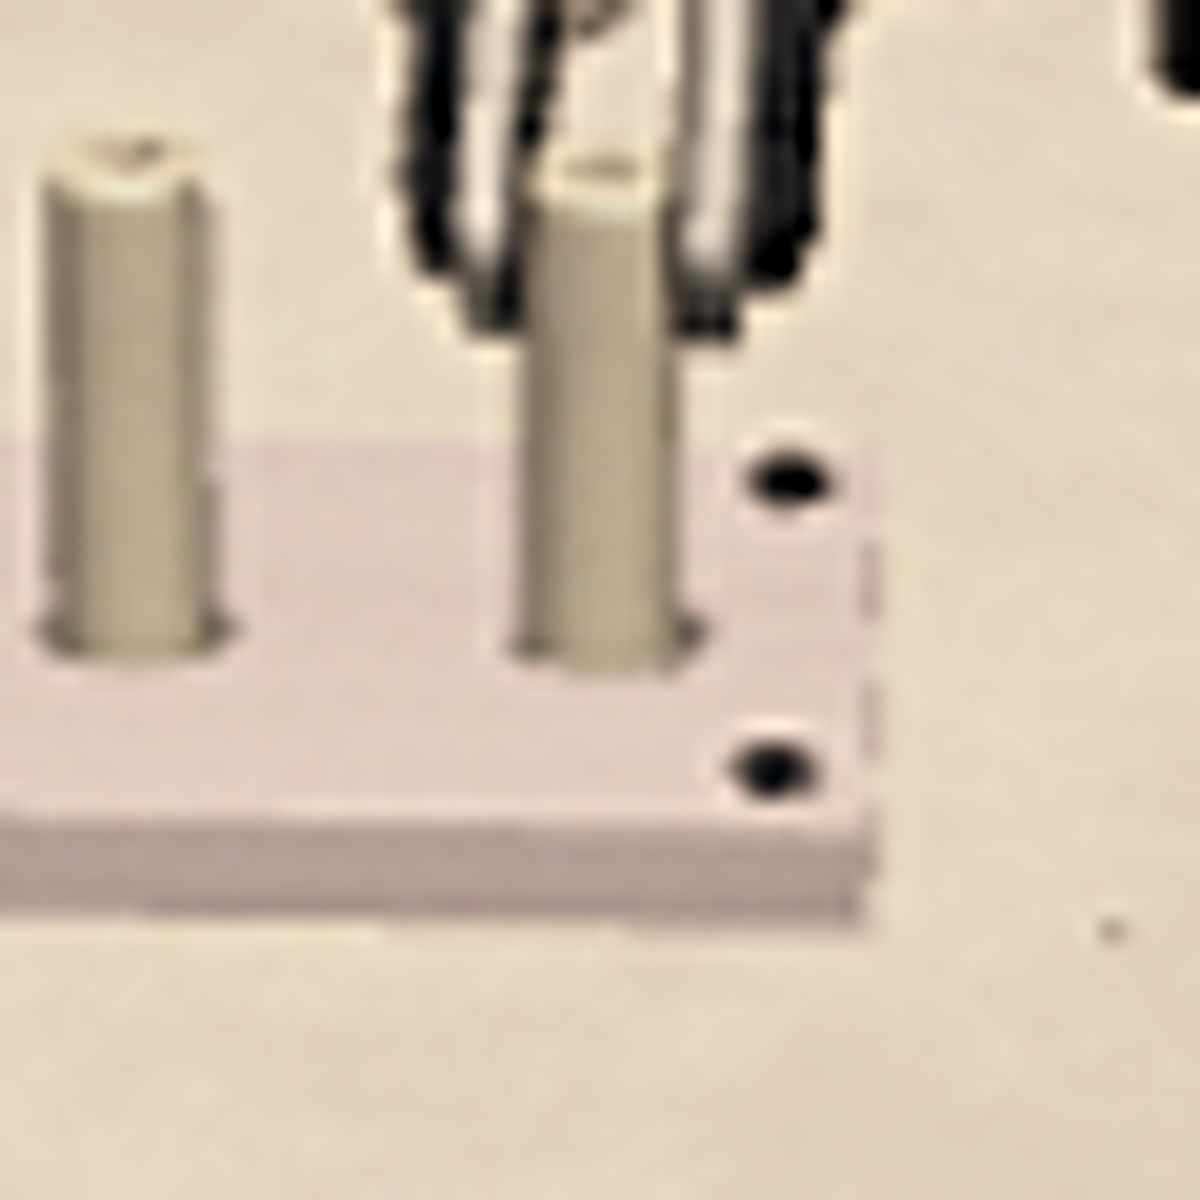

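Run:
```python
from tg import *
t,G2=place(-20,np.array([.4536,-.0878,.0055])); chk(t,G2,2)
p,A,o=cur();print(A.as_matrix().round(2),o["contact_force"])
```

```text
t 9.3 q [-0.68  0.28  1.89  0.56  1.71 -0.98]
N 2 row [-0.006  0.038  0.013 -0.002  0.002  0.005]
[[0.452, -0.082, 0.052], [0.452, -0.083, 0.051], [0.452, -0.083, 0.05]]
q end [-0.68  0.29  1.89  0.56  1.71 -0.99] min [-0.68  0.28  1.89  0.56  1.71 -0.99] max [-0.68  0.29  1.89  0.56  1.71 -0.98] maxdq/s [0.01 0.02 0.   0.01 0.02 0.01]
[[ 0.99  0.1  -0.13]
 [ 0.16 -0.61  0.78]
 [ 0.   -0.79 -0.62]] [-0.2695696  -1.07348528  0.64133748]
```

>>> step_arm(increments="0 0.04 0.01 0 0 0; 0 0.04 0.01 0 0 0; 0 0 0 0 0 0; 0 0 0 0 0 0")

```text
t: 9.63
tool_pos: [0.4528, -0.0829, 0.0522]
tool_rot: [-2.224, -0.186, 0.089]
contact_force: [-1.4, -0.5, 9.1]
opening: 0.0153
```

Run:
```python
from tg import *
p,A,o=cur(); f=p+A.apply(foot_l); print("foot,axis",f,A.apply(ax_l),o["contact_force"])
```

```text
foot,axis [ 0.45413033 -0.08736853  0.00723286] [ 1.41779174e-04 -4.30256240e-03  9.99990734e-01] [-1.40278376 -0.46977228  9.14675607]
```

The tool reads 9 N upward with the foot about 7 mm up, which fits the post sitting on the nest floor. I'm releasing it, then backing off along the tool axis.

>>> step_arm(increments="0 0 0 0 0 0; 0 0 0 0 0 0; 0 0 0 0 0 0; 0 0 0 0 0 0", fingers=-0.3)

```text
t: 9.97
tool_pos: [0.4525, -0.083, 0.0502]
tool_rot: [-2.227, -0.185, 0.09]
contact_force: [-0.2, -0.1, -0.1]
opening: 0.0297
```

Run:
```python
from shot import *
p,A,o=cur(); print(p,o["contact_force"],o["opening"])
f=nest+[0,0,.01]; shot(8,f,30,20)
chk(p-A.apply([0,0,.07]),A,6)
```

```text
[ 0.45245622 -0.0830064   0.05021846] [-0.19937731 -0.10549755 -0.11905039] 0.02972492057795415
side crop off [313 250]
top crop off [270 222]
t 10.0667 q [-0.68  0.29  1.89  0.56  1.71 -0.99]
N 6 row [-0.     0.    -0.466 -0.    -0.     0.   ]
[[0.452, -0.083, 0.05], [0.454, -0.092, 0.057], [0.455, -0.101, 0.065], [0.457, -0.11, 0.072], [0.459, -0.119, 0.079], [0.46, -0.128, 0.086], [0.462, -0.137, 0.093]]
q end [-0.74  0.29  1.79  0.52  1.81 -0.98] min [-0.74  0.29  1.79  0.52  1.71 -0.99] max [-0.68  0.29  1.89  0.56  1.81 -0.98] maxdq/s [0.13 0.02 0.2  0.07 0.21 0.01]
```

View pics/side8c.png

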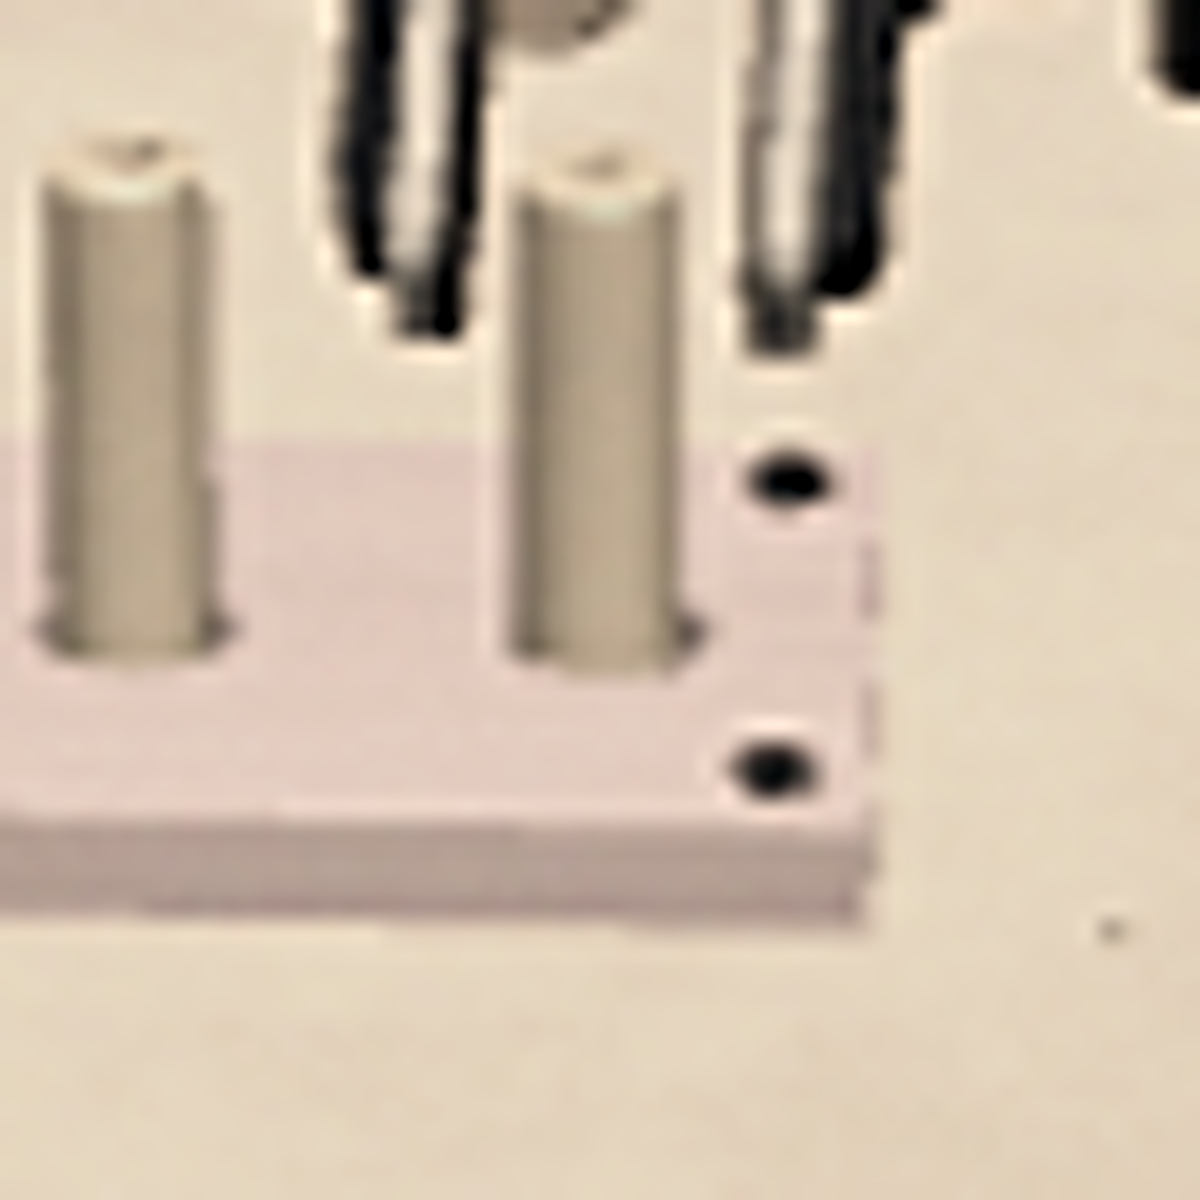

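View pics/top8c.png

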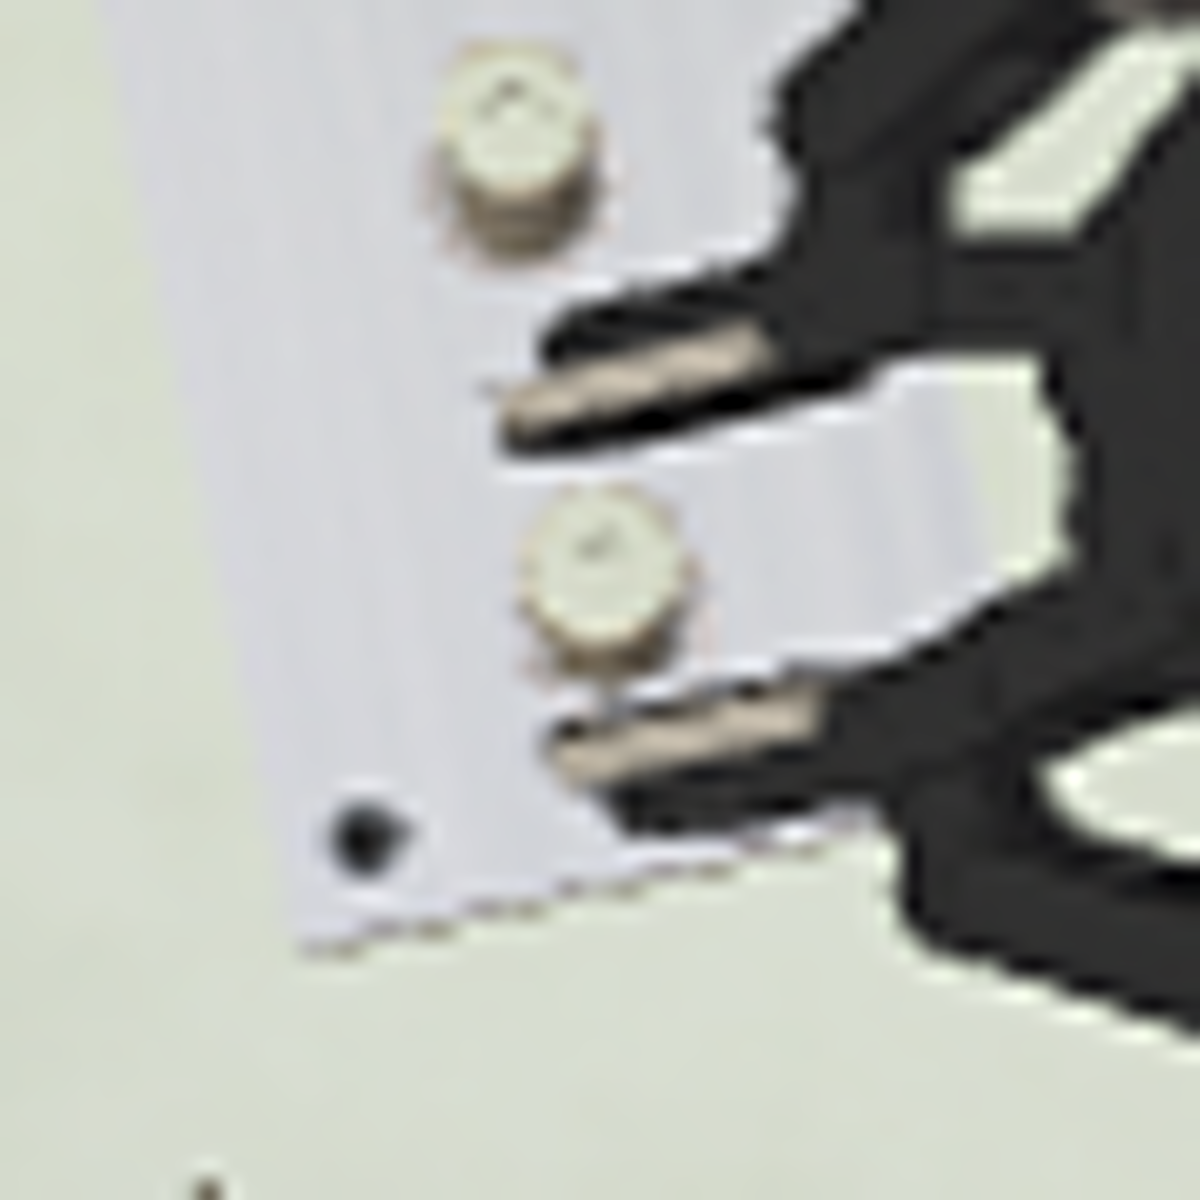

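The post stands seated in the side and top crops, clear of both fingers. Now I'll back away.

>>> step_arm(increments="0 0 -0.47 0 0 0; 0 0 -0.47 0 0 0; 0 0 -0.47 0 0 0; 0 0 -0.47 0 0 0; 0 0 -0.47 0 0 0; 0 0 -0.47 0 0 0; 0 0 -0.5 0 0 0; 0 0 -0.5 0 0 0")

```text
t: 10.73
tool_pos: [0.4651, -0.1586, 0.1102]
tool_rot: [-2.228, -0.185, 0.089]
contact_force: [-0.1, 0.4, -0.6]
opening: 0.03
```

```bash
cat >> tg.py <<'E'
lens0=np.array([.4015,.1620]); hx=np.array([.281-.4015,.1973-.1620]); hx/=np.linalg.norm(hx)
def lgrip(lens,yawx,zl,sgn):
    """tool pose so that lens centre is at lens (xy), zl; yawx= unit handle dir"""
    p=np.r_[lens+.070*yawx,zl]; j=np.array([-yawx[1],yawx[0],0])*sgn
    return p,frame([0,0,-1],j)
E
python3 - <<'E'
from shot import *
im=ctrl.get_image("side"); im2=ctrl.get_image("top"); pickle.dump(im,open("pics/side9.pkl","wb")); pickle.dump(im2,open("pics/top9.pkl","wb"))
crop(im,290,230,80,60,10,"side9c"); crop(im2,250,170,80,110,5,"top9c")
p,A,o=cur(); print(p,np.degrees(np.arctan2(hx[1],hx[0])))
for s in (1,-1):
    t,G2=lgrip(lens0,hx,.10,s); q,e=ik(t,G2,[.3,-.5,2.4,0,1.2,0],P); print(t,q.round(2),e)
    t,G2=lgrip(lens0,hx,.01,s); q,e=ik(t,G2,q,P); print(t,q.round(2),e)
    for a in (163.7,180,200,-140,-120,-90):
        y=np.array([np.cos(np.radians(a)),np.sin(np.radians(a))]); t,G2=lgrip(nest[:2],y,.124,s); q,e=ik(t,G2,[0,-.5,2.4,0,1.2,0],P); print(a,t.round(3),q.round(2),round(e,3))
E
```

```text
[ 0.46618448 -0.1596516   0.11092252] 163.67226183113422
[0.33432315 0.18167919 0.1       ] [ 0.3  -0.48  2.29  0.    1.33  2.16] 1.334005781394021e-15
[0.33432315 0.18167919 0.01      ] [ 0.3  -0.32  2.34 -0.    1.12  2.16] 8.881728685850021e-11
163.7 [ 0.386 -0.068  0.124] [-0.36 -0.47  2.24  0.    1.37  1.49] 0.0
180 [ 0.383 -0.088  0.124] [-0.41 -0.47  2.24 -0.    1.37  1.16] 0.0
200 [ 0.388 -0.112  0.124] [-0.47 -0.44  2.22  0.    1.36  0.76] 0.0
-140 [ 0.4   -0.133  0.124] [-0.5  -0.38  2.18 -0.    1.34  0.38] 0.0
-120 [ 0.418 -0.148  0.124] [-0.51 -0.31  2.13 -0.    1.33  0.02] 0.0
-90 [ 0.453 -0.158  0.124] [-0.49 -0.21  2.05  0.    1.31 -0.49] 0.0
[0.33432315 0.18167919 0.1       ] [ 0.3  -0.48  2.29 -0.    1.33 -0.98] 1.3752407546085976e-10
[0.33432315 0.18167919 0.01      ] [ 0.3  -0.32  2.34 -0.    1.12 -0.98] 8.862577338675237e-11
163.7 [ 0.386 -0.068  0.124] [-0.36 -0.47  2.24  0.    1.37 -1.65] 0.0
180 [ 0.383 -0.088  0.124] [-0.41 -0.47  2.24 -0.    1.37 -1.99] 0.0
200 [ 0.388 -0.112  0.124] [-0.47 -0.44  2.22 -0.    1.36 -2.39] 0.0
-140 [ 0.4   -0.133  0.124] [-0.5  -0.38  2.18 -0.    1.34 -2.77] 0.0
-120 [ 0.418 -0.148  0.124] [-0.51 -0.31  2.13 -0.    1.33 -3.13] 0.0
-90 [ 0.453 -0.158  0.124] [-0.49 -0.21  2.05  0.    1.31  2.65] 0.0
```

View pics/side9c.png

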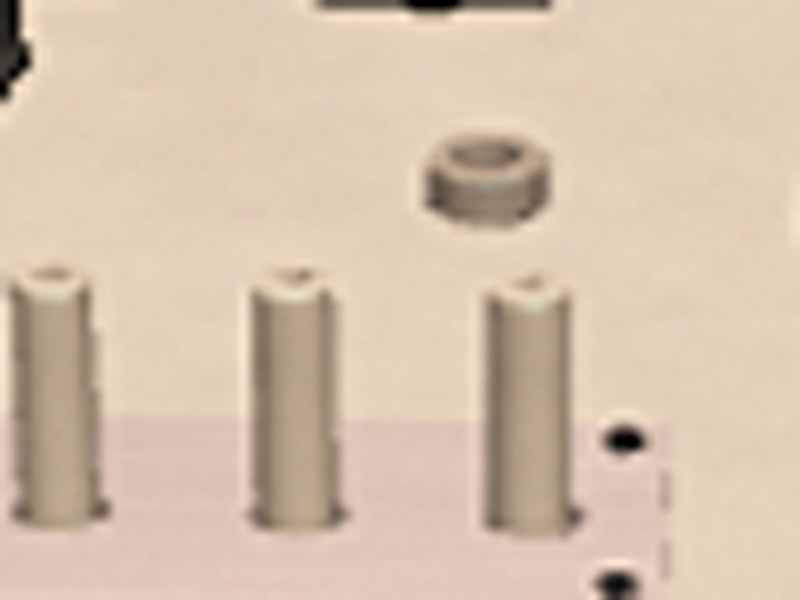

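View pics/top9c.png

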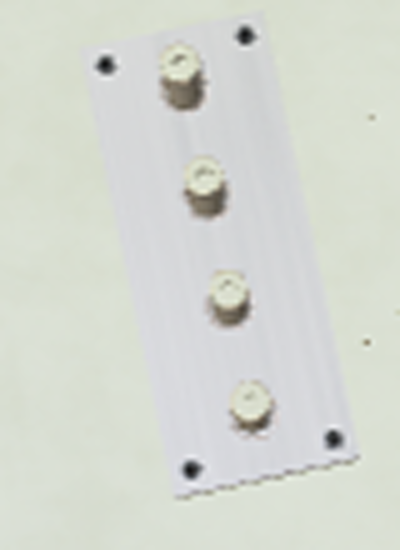

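All four posts now look alike and seated. The new post's top is at side crop (528,290) and top crop (251,402). Next is the loupe.

Run:
```python
from tg import *
s,t=load("side9"),load("top9")
a=(np.array([528,290])+.5)/10-.5+[290,230]; b=(np.array([251,402])+.5)/5-.5+[250,170]
print("post top",tri(s,a,t,b),onz(s,a,.066),onz(t,b,.066))
crop(load("side0"),310,335,50,40,16,"c9"); crop(load("top0"),165,255,50,45,16,"c10")
t,G2=lgrip(np.array([.4017,.1605]),hx,.20,-1); print(t); chk(t,G2,18)
```

```text
post top (array([ 0.45330491, -0.08642772,  0.06515782]), np.float64(0.002097525509011815)) [ 0.45393209 -0.08475369  0.066     ] [ 0.45219143 -0.08666257  0.066     ]
[0.33452315 0.18017919 0.2       ]
t 10.8333 q [-0.76  0.29  1.75  0.52  1.85 -0.98]
N 18 row [ 0.304 -0.824  0.226 -0.447 -0.282 -0.578]
[[0.466, -0.16, 0.111], [0.476, -0.083, 0.158], [0.461, -0.001, 0.192], [0.424, 0.08, 0.209], [0.368, 0.151, 0.208]]
q end [ 0.3  -0.58  2.18 -0.    1.54 -0.99] min [-0.76 -0.58  1.75 -0.    1.54 -1.09] max [ 0.3   0.29  2.18  0.52  1.85 -0.98] maxdq/s [1.   0.62 0.37 0.56 0.24 0.32]
```

View pics/c9.png

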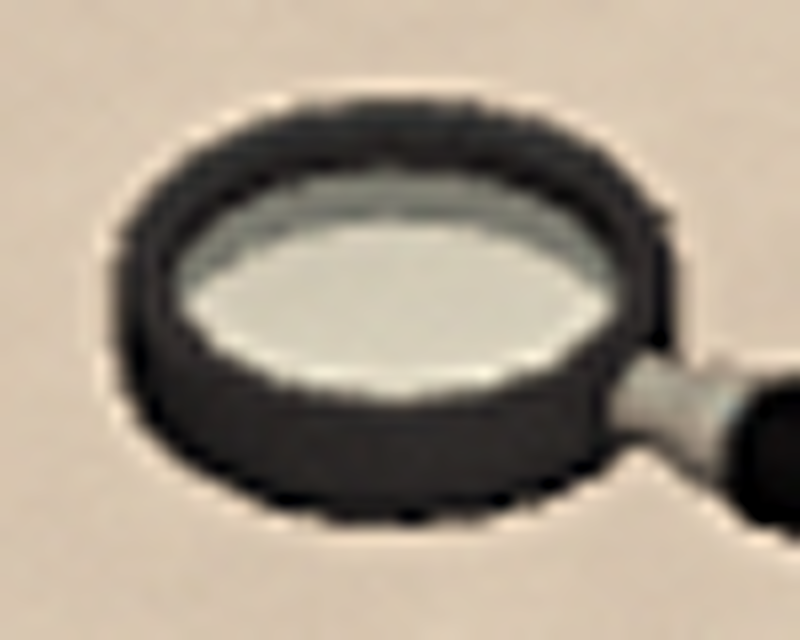

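View pics/c10.png

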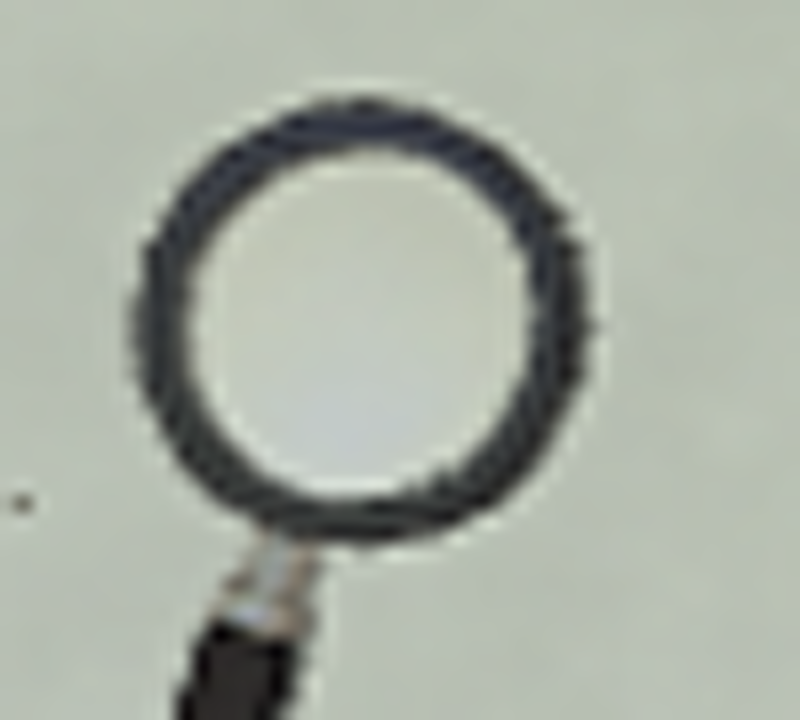

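>>> step_arm(increments="0.3 -0.82 0.23 -0.45 -0.28 -0.58; 0.3 -0.82 0.23 -0.45 -0.28 -0.58; 0.3 -0.82 0.23 -0.45 -0.28 -0.58; 0.3 -0.82 0.23 -0.45 -0.28 -0.58; 0.3 -0.82 0.23 -0.45 -0.28 -0.58; 0.3 -0.82 0.23 -0.45 -0.28 -0.58; 0.3 -0.82 0.23 -0.45 -0.28 -0.58; 0.3 -0.82 0.23 -0.45 -0.28 -0.58; 0.3 -0.82 0.23 -0.45 -0.28 -0.58")

```text
t: 11.58
tool_pos: [0.4514, 0.0228, 0.1956]
tool_rot: [-2.483, -0.993, 0.048]
contact_force: [0.5, 1.4, 0.0]
opening: 0.0299
```

>>> step_arm(increments="0.3 -0.82 0.23 -0.45 -0.28 -0.58; 0.3 -0.82 0.23 -0.45 -0.28 -0.58; 0.3 -0.82 0.23 -0.45 -0.28 -0.58; 0.3 -0.82 0.23 -0.45 -0.28 -0.58; 0.3 -0.82 0.23 -0.45 -0.28 -0.58; 0.3 -0.82 0.23 -0.45 -0.28 -0.58; 0.3 -0.82 0.23 -0.45 -0.28 -0.58; 0.3 -0.82 0.23 -0.45 -0.28 -0.58; 0.3 -0.82 0.23 -0.45 -0.28 -0.58", fingers=0.1)

```text
t: 12.33
tool_pos: [0.3314, 0.1816, 0.1959]
tool_rot: [2.506, 1.888, 0.01]
contact_force: [0.9, 0.5, 0.7]
opening: 0.0471
```

Run:
```python
from tg import *
s,t=load("side0"),load("top0")
a=(np.array([395,308])+.5)/16-.5+[310,335]; b=(np.array([360,321])+.5)/16-.5+[165,255]
print(onz(s,a,.007),onz(t,b,.010))
p,A,o=cur(); print(p,A.as_matrix().round(3),o["opening"])
t,G2=lgrip(np.array([.4017,.1605]),hx,.05,-1); print(t); chk(t,G2,8)
```

```text
[0.40276527 0.16021216 0.007     ] [0.40121226 0.16085932 0.01      ]
[0.33138868 0.18155499 0.19589416] [[ 0.276  0.961  0.007]
 [ 0.961 -0.276  0.001]
 [ 0.003  0.007 -1.   ]] 0.047102029357463236
[0.33452315 0.18017919 0.05      ]
t 12.3333 q [ 0.3  -0.59  2.2  -0.    1.53 -0.99]
N 8 row [-0.003  0.014  0.73   0.009 -0.003  0.007]
[[0.331, 0.182, 0.196], [0.332, 0.181, 0.159], [0.333, 0.181, 0.123], [0.334, 0.181, 0.086], [0.335, 0.18, 0.05]]
q end [ 0.3  -0.4   2.33 -0.    1.22 -0.99] min [ 0.3  -0.59  2.2  -0.    1.22 -0.99] max [ 0.3  -0.4   2.33 -0.    1.53 -0.99] maxdq/s [0.01 0.41 0.26 0.   0.52 0.  ]
```

>>> step_arm(increments="0 0.01 0.73 0.01 0 0.01; 0 0.01 0.73 0.01 0 0.01; 0 0.01 0.73 0.01 0 0.01; 0 0.01 0.73 0.01 0 0.01; 0 0.01 0.73 0.01 0 0.01; 0 0.01 0.73 0.01 0 0.01; 0 0.01 0.73 0.01 0 0.01; 0 0.01 0.73 0.01 0 0.01; 0 0 0 0 0 0")

```text
t: 13.08
tool_pos: [0.3309, 0.1797, 0.0457]
tool_rot: [-2.513, -1.872, 0.012]
contact_force: [-0.4, 0.5, -0.5]
opening: 0.0468
```

Run:
```python
from shot import *
shot(10,np.array([.335,.18,.03]),50,6)
t,G2=lgrip(np.array([.402,.1605]),hx,.0035,-1); print(t); chk(t,G2,5)
p,A,o=cur(); print(p,np.degrees((A.inv()*G2).as_rotvec()))
```

```text
side crop off [321 305]
top crop off [125 255]
[0.33482315 0.18017919 0.0035    ]
t 13.1833 q [ 0.3  -0.4   2.33  0.    1.22 -0.99]
N 5 row [-0.     0.012  0.366 -0.011 -0.004 -0.01 ]
[[0.334, 0.181, 0.049], [0.334, 0.18, 0.04], [0.334, 0.18, 0.031], [0.334, 0.18, 0.022], [0.335, 0.18, 0.013], [0.335, 0.18, 0.003]]
q end [ 0.3  -0.3   2.34  0.    1.1  -0.99] min [ 0.3  -0.4   2.33  0.    1.1  -0.99] max [ 0.3  -0.3   2.34  0.    1.22 -0.99] maxdq/s [0.   0.25 0.06 0.01 0.29 0.  ]
[0.33356236 0.18050017 0.04930778] [-0.32494556 -0.10617499 -0.28937701]
```

View pics/side10c.png

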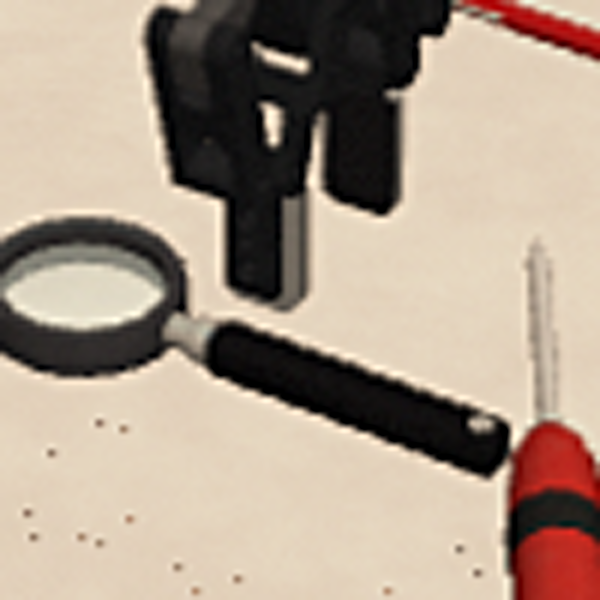

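View pics/top10c.png

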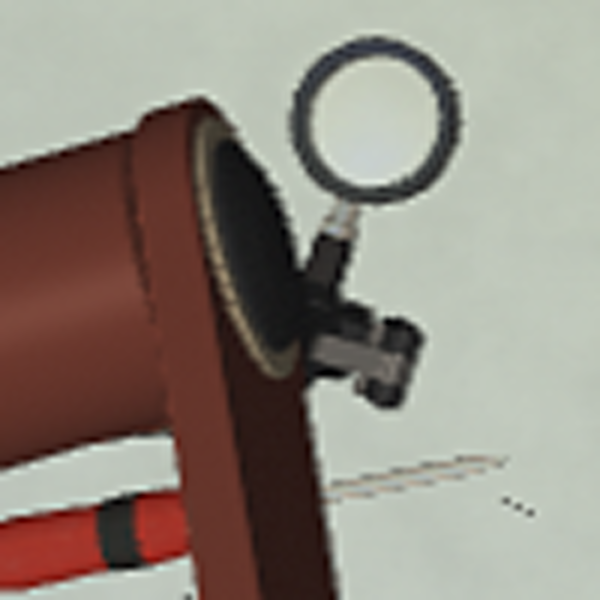

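>>> step_arm(increments="0 0.01 0.37 -0.01 0 -0.01; 0 0.01 0.37 -0.01 0 -0.01; 0 0.01 0.37 -0.01 0 -0.01; 0 0.01 0.3 -0.01 0 -0.01; 0 0.01 0.2 -0.01 0 -0.01; 0 0.01 0.1 0 0 0; 0 0 0 0 0 0; 0 0 0 0 0 0; 0 0 0 0 0 0")

```text
t: 13.93
tool_pos: [0.3363, 0.1805, 0.0075]
tool_rot: [-2.514, -1.883, -0.006]
contact_force: [-0.4, 0.7, 0.6]
opening: 0.0471
```

Run:
```python
from shot import *
shot(11,np.array([.335,.18,.01]),50,6)
t,G2=lgrip(np.array([.402,.1605]),hx,.0035,-1); 
p,A,o=cur(); print(p,t,np.degrees((A.inv()*G2).as_rotvec()),o["contact_force"])
```

```text
side crop off [320 315]
top crop off [127 255]
[0.33635693 0.18052737 0.00763069] [0.33482315 0.18017919 0.0035    ] [ 0.13369321 -0.21140465 -0.01256373] [-0.81026194  0.72290125  0.92200835]
```

View pics/side11c.png

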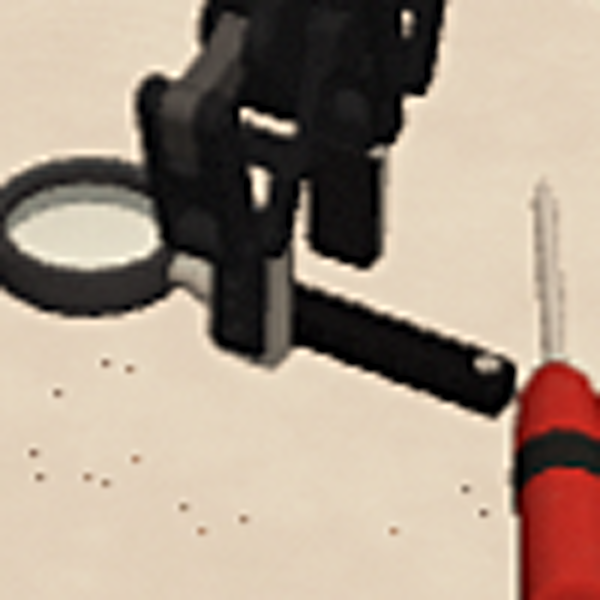

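>>> step_arm(increments="0 -0.03 0.08 0 0 0; 0 -0.03 0.08 0 0 0; 0 0 0 0 0 0")

```text
t: 14.28
tool_pos: [0.334, 0.1808, 0.0028]
tool_rot: [-2.514, -1.883, -0.004]
contact_force: [0.4, 1.1, -0.4]
opening: 0.047
```

>>> step_arm(increments="0 0 0 0 0 0; 0 0 0 0 0 0; 0 0 0 0 0 0; 0 0 0 0 0 0; 0 0 0 0 0 0; 0 0 0 0 0 0", fingers=-1, newtons=70)

```text
t: 14.78
tool_pos: [0.3348, 0.1809, 0.0035]
tool_rot: [-2.514, -1.883, -0.006]
contact_force: [0.2, 0.5, 3.4]
opening: 0.0119
```

Run:
```python
from tg import *
p,A,o=cur(); print(p,A.as_matrix().round(3),o["contact_force"],o["opening"]); np.savez("lg.npz",p=p,A=A.as_rotvec())
chk(p+[0,0,.10],A,8)
```

```text
[0.33476832 0.18091312 0.00346396] [[ 0.281  0.96   0.003]
 [ 0.96  -0.281  0.003]
 [ 0.003  0.002 -1.   ]] [0.21741471 0.45379671 3.43397148] 0.01186752863806393
t 14.7833 q [ 0.3  -0.31  2.35  0.    1.1  -0.99]
N 8 row [ 0.002  0.001 -0.5    0.     0.     0.   ]
[[0.335, 0.181, 0.003], [0.335, 0.181, 0.028], [0.335, 0.181, 0.053], [0.335, 0.181, 0.078], [0.335, 0.181, 0.103]]
q end [ 0.3  -0.49  2.29  0.    1.34 -0.99] min [ 0.3  -0.49  2.29  0.    1.1  -0.99] max [ 0.3  -0.31  2.35  0.    1.34 -0.99] maxdq/s [0.   0.34 0.12 0.   0.39 0.  ]
```

>>> step_arm(increments="0 0 -0.2 0 0 0; 0 0 -0.4 0 0 0; 0 0 -0.5 0 0 0; 0 0 -0.5 0 0 0; 0 0 -0.5 0 0 0; 0 0 -0.5 0 0 0; 0 0 -0.5 0 0 0; 0 0 -0.5 0 0 0; 0 0 -0.5 0 0 0; 0 0 -0.5 0 0 0; 0 0 -0.3 0 0 0; 0 0 0 0 0 0")

```text
t: 15.78
tool_pos: [0.3352, 0.1808, 0.1275]
tool_rot: [2.514, 1.883, 0.011]
contact_force: [0.5, -0.4, -0.6]
opening: 0.0116
```

Run:
```python
from shot import *
p,A,o=cur(); shot(12,p,60,6); print(p,o["opening"])
gz=np.load("lg.npz"); Lp=R.from_rotvec(gz["A"]).inv().apply(np.array([.402,.1605,.007])-gz["p"]); print("lens local",Lp,"now",p+A.apply(Lp))
for nme in("side","top"):
    im=load(nme+"12"); u=np.round(proj(im,[p])[0]).astype(int)-60; print(((proj(im,[p+A.apply(Lp)])-u+.5)*6-.5).round(0))
```

```text
side crop off [311 244]
top crop off [103 245]
[0.33523689 0.18084182 0.12750464] 0.011568791327770394
lens local [-0.00066184  0.07026574 -0.00340388] now [0.40245954 0.16043061 0.13121904]
[[139. 280.]]
[[430. 156.]]
```

View pics/side12c.png

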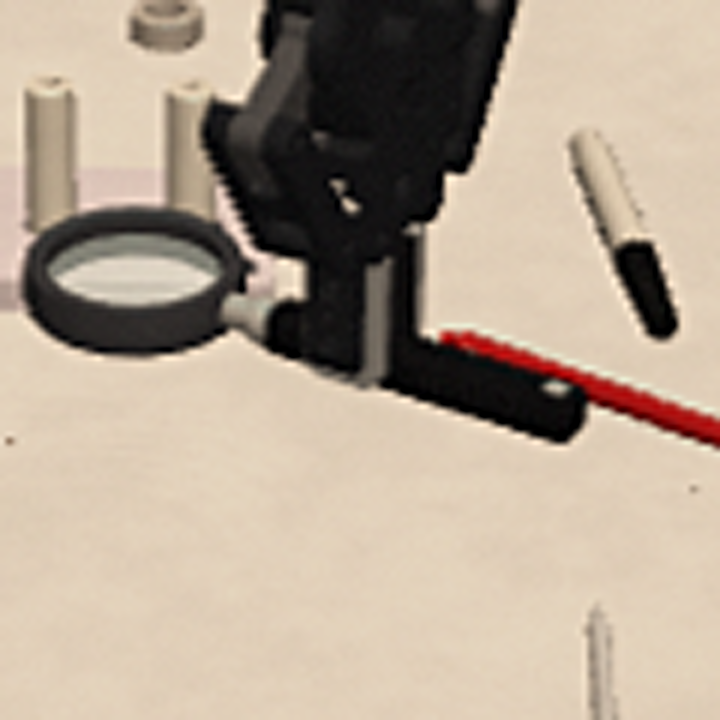

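View pics/top12c.png

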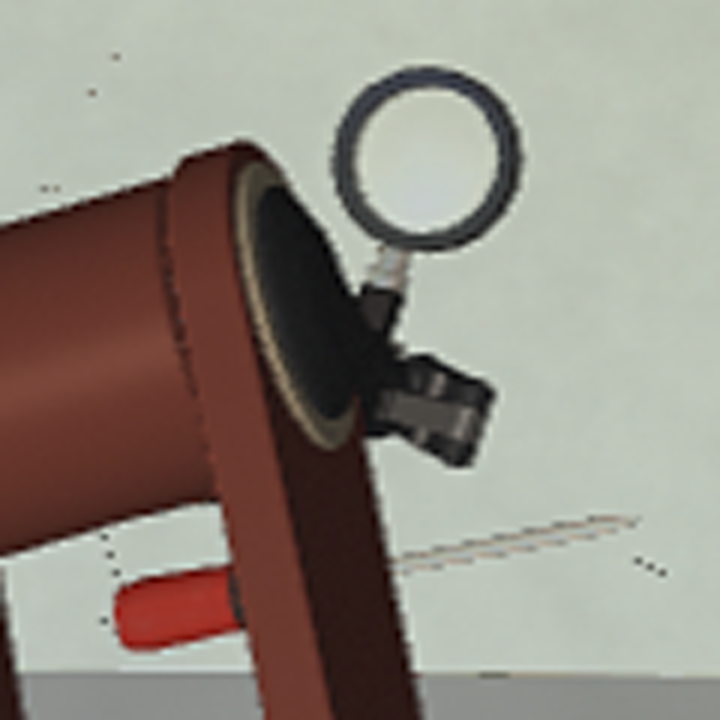

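The loupe is held level. Its lens centre sits at side crop (134,280) and top crop (429,160), within 1 px of prediction. I'll carry it across to the post.

```bash
cat >> tg.py <<'E'
Lp=np.array([-.0007,.0703,-.0034]); goal=np.array([.4533,-.0870,.1244])
def loup(goal,ang=163.7):
    y=np.array([np.cos(np.radians(ang)),np.sin(np.radians(ang))]); G2=lgrip(goal[:2],y,0,-1)[1]; return goal-G2.apply(Lp),G2
E
python3 - <<'E'
from tg import *
t,G2=loup(goal+[0,0,.008]); chk(t,G2,20)
E
```

```text
t 15.8833 q [ 0.3  -0.52  2.27  0.    1.39 -0.99]
N 20 row [-0.445  0.239 -0.008  0.001 -0.002 -0.   ]
[[0.334, 0.18, 0.125], [0.347, 0.119, 0.126], [0.36, 0.057, 0.127], [0.373, -0.005, 0.128], [0.386, -0.067, 0.129]]
q end [-0.36 -0.48  2.24  0.    1.38 -1.65] min [-0.36 -0.57  2.24  0.    1.38 -1.65] max [ 0.3  -0.48  2.3   0.    1.41 -0.99] maxdq/s [0.42 0.18 0.12 0.   0.06 0.42]
```

>>> step_arm(increments="-0.2 0.1 0 0 0 0; -0.45 0.24 0 0 0 0; -0.45 0.24 0 0 0 0; -0.45 0.24 0 0 0 0; -0.45 0.24 0 0 0 0; -0.45 0.24 0 0 0 0; -0.45 0.24 0 0 0 0; -0.45 0.24 0 0 0 0; -0.45 0.24 0 0 0 0; -0.45 0.24 0 0 0 0; -0.45 0.24 0 0 0 0; -0.45 0.24 0 0 0 0")

```text
t: 16.88
tool_pos: [0.363, 0.0368, 0.1242]
tool_rot: [-2.513, -1.882, -0.003]
contact_force: [-0.6, -0.1, -0.7]
opening: 0.0118
```

Run:
```python
from tg import *
t,G2=loup(goal+[0,0,.008]); chk(t,G2,9)
```

```text
t 16.8833 q [-0.11 -0.57  2.3   0.    1.41 -1.39]
N 9 row [-0.412  0.227 -0.022 -0.001 -0.003 -0.001]
[[0.363, 0.037, 0.124], [0.368, 0.014, 0.125], [0.373, -0.009, 0.126], [0.378, -0.032, 0.127], [0.383, -0.055, 0.128]]
q end [-0.36 -0.48  2.24  0.    1.38 -1.65] min [-0.36 -0.57  2.24  0.    1.38 -1.65] max [-0.11 -0.48  2.3   0.    1.41 -1.39] maxdq/s [0.37 0.16 0.12 0.   0.05 0.37]
```

>>> step_arm(increments="-0.41 0.23 -0.02 0 0 0; -0.41 0.23 -0.02 0 0 0; -0.41 0.23 -0.02 0 0 0; -0.41 0.23 -0.02 0 0 0; -0.41 0.23 -0.02 0 0 0; -0.41 0.23 -0.02 0 0 0; -0.41 0.23 -0.02 0 0 0; -0.4 0.22 -0.02 0 0 0; -0.2 0.1 0 0 0 0; -0.1 0.05 0 0 0 0; 0 0 0 0 0 0; 0 0 0 0 0 0")

```text
t: 17.88
tool_pos: [0.3858, -0.0616, 0.1287]
tool_rot: [-2.513, -1.882, -0.005]
contact_force: [-0.9, 0.8, -0.7]
opening: 0.0117
```

Run:
```python
from shot import *
t,G2=loup(goal); chk(t,G2,4); p,A,o=cur(); print(A.as_matrix().round(3))
shot(13,goal,50,6)
for nme in("side","top"):
    im=load(nme+"13"); u=np.round(proj(im,[goal])[0]).astype(int)-50; print(((proj(im,[p+A.apply(Lp),goal*[1,1,0]+[0,0,.066]])-u+.5)*6-.5).round(0))
```

```text
t 17.8833 q [-0.35 -0.48  2.24  0.    1.38 -1.64]
N 4 row [-0.047  0.016  0.077  0.001 -0.009 -0.002]
[[0.386, -0.062, 0.129], [0.386, -0.063, 0.127], [0.386, -0.064, 0.125], [0.386, -0.065, 0.123], [0.386, -0.067, 0.121]]
q end [-0.36 -0.47  2.25  0.    1.37 -1.65] min [-0.36 -0.48  2.24  0.    1.37 -1.65] max [-0.35 -0.47  2.25  0.    1.38 -1.64] maxdq/s [0.03 0.04 0.01 0.01 0.05 0.03]
[[ 0.281  0.96   0.002]
 [ 0.96  -0.281  0.003]
 [ 0.003  0.001 -1.   ]]
side crop off [293 182]
top crop off [250 197]
[[299. 287.]
 [302. 459.]]
[[285. 298.]
 [302. 317.]]
```

View pics/side13c.png

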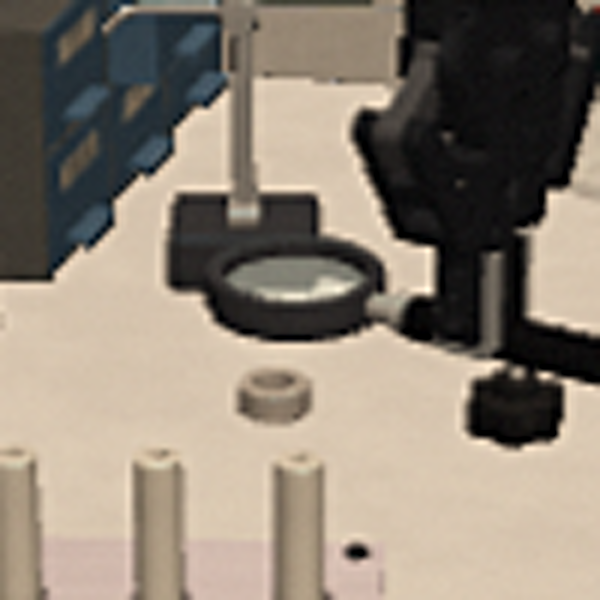

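View pics/top13c.png

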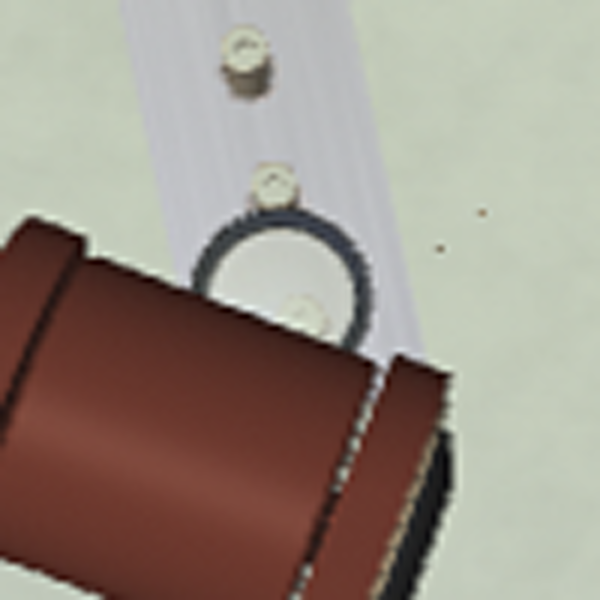

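>>> step_arm(increments="-0.05 0.02 0.08 0 -0.01 0; -0.05 0.02 0.08 0 -0.01 0; -0.05 0.02 0.08 0 -0.01 0; -0.05 0.02 0.08 0 -0.01 0; 0 0 0 0 0 0; 0 0 0 0 0 0; 0 0 0 0 0 0; 0 0 0 0 0 0; 0 0 0 0 0 0; 0 0 0 0 0 0")

```text
t: 18.82
tool_pos: [0.3867, -0.0672, 0.1213]
tool_rot: [2.513, 1.882, 0.001]
contact_force: [0.2, 0.5, -0.7]
opening: 0.0114
```

Run:
```python
from shot import *
shot(14,goal,30,20); p,A,o=cur(); print(A.as_matrix().round(3),o["dq"].round(3),o["opening"],p+A.apply(Lp),goal)
for nme in("side","top"):
    im=load(nme+"14"); u=np.round(proj(im,[goal])[0]).astype(int)-30; print(((proj(im,[p+A.apply(Lp),goal*[1,1,0]+[0,0,.066]])-u+.5)*20-.5).round(0))
chk(*loup(goal),1)
cv2.imwrite("pics/side14full.png",load("side14")["pixels"][:,:,::-1])
```

```text
side crop off [313 202]
top crop off [270 217]
[[ 0.281  0.96   0.001]
 [ 0.96  -0.281 -0.001]
 [-0.001  0.002 -1.   ]] [ 0.002  0.001  0.001 -0.001  0.002 -0.001] 0.011947508776825112 [ 0.4539409  -0.08766653  0.12474331] [ 0.4533 -0.087   0.1244]
[[ 602.  604.]
 [ 608. 1132.]]
[[609. 594.]
 [609. 659.]]
t 18.9167 q [-0.36 -0.47  2.24 -0.    1.36 -1.65]
N 1 row [ 0.017 -0.032  0.009  0.016  0.008 -0.007]
[[0.387, -0.067, 0.121], [0.386, -0.067, 0.121]]
q end [-0.36 -0.47  2.25 -0.    1.37 -1.65] min [-0.36 -0.47  2.24 -0.    1.36 -1.65] max [-0.36 -0.47  2.25 -0.    1.37 -1.65] maxdq/s [0.   0.01 0.01 0.01 0.02 0.  ]
```

View pics/side14c.png

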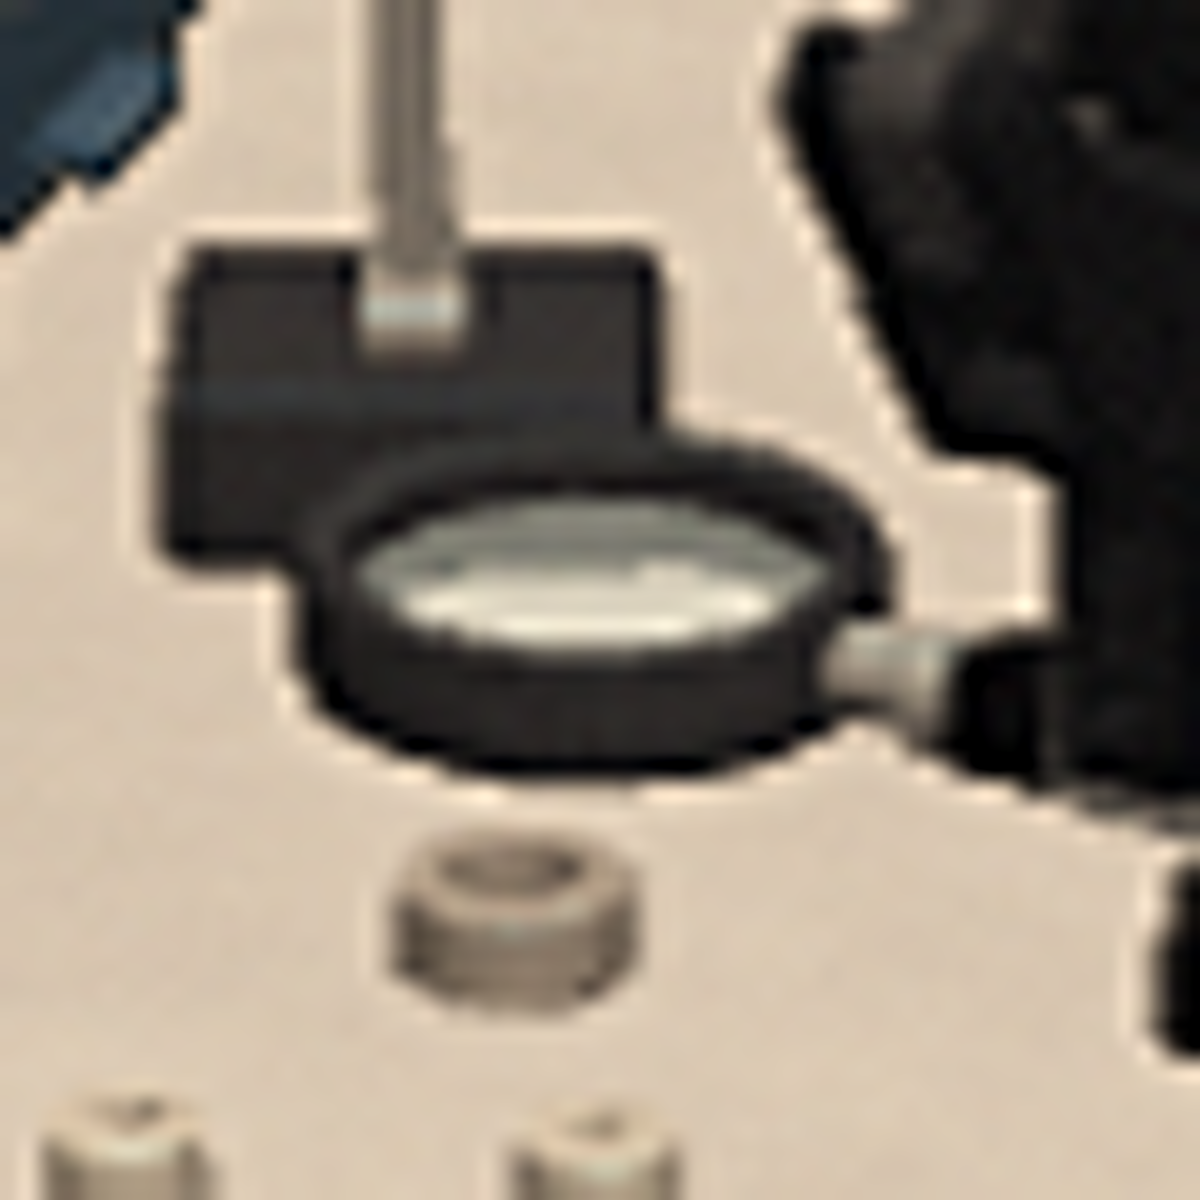

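View pics/top14c.png

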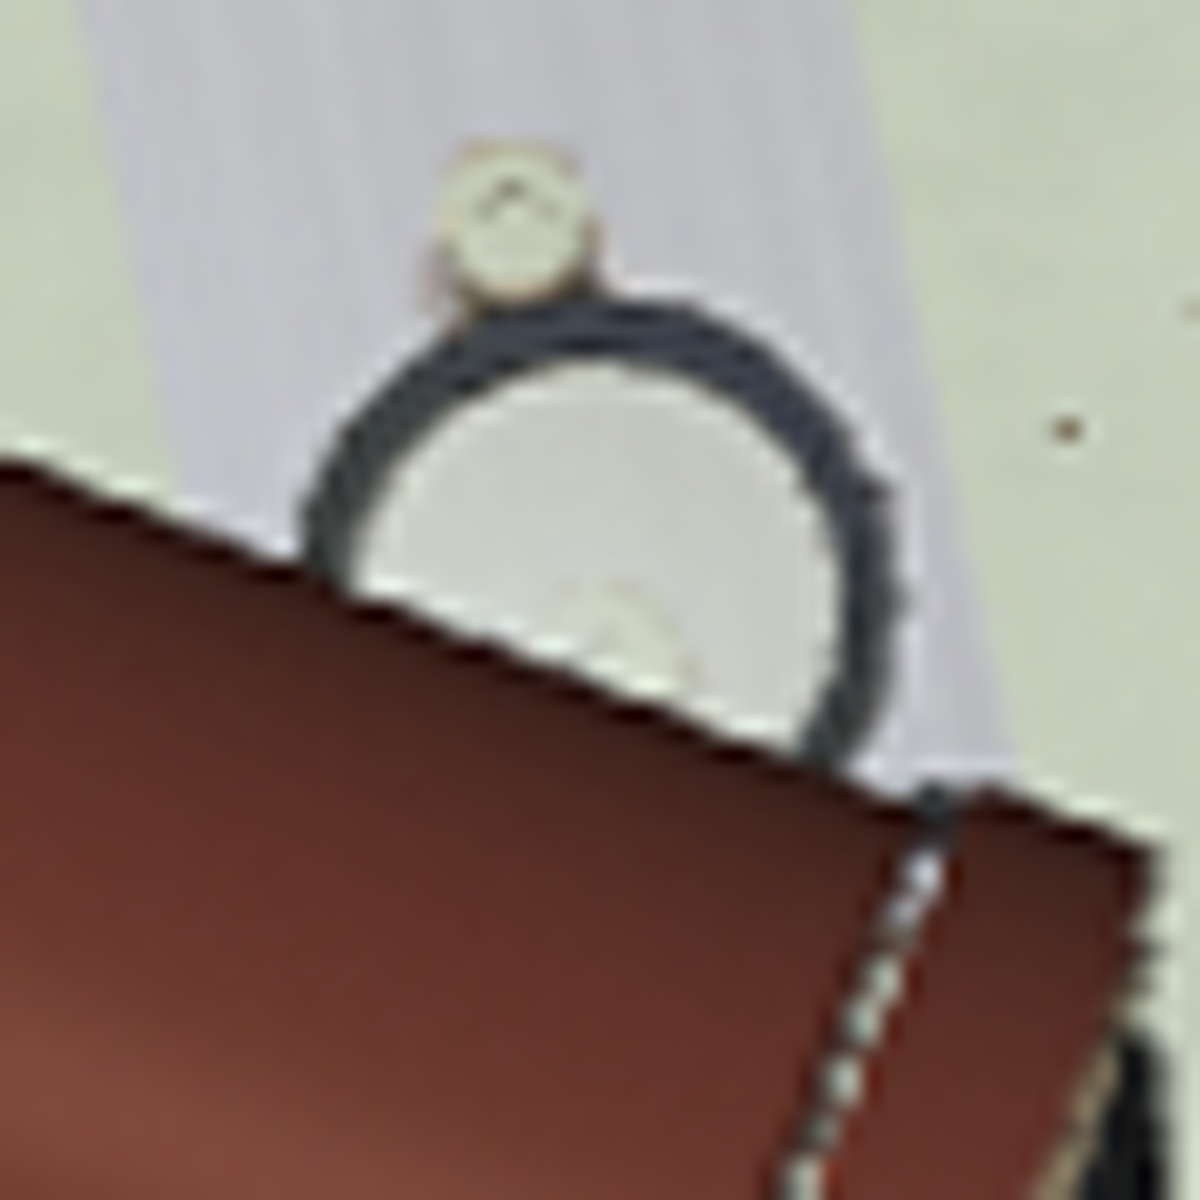

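View pics/side14full.png

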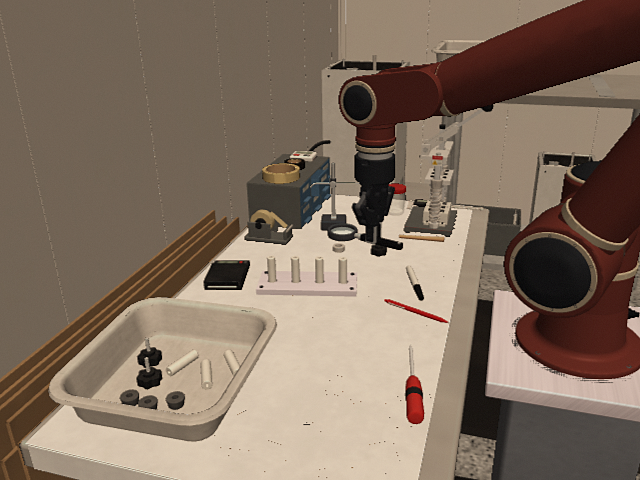

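>>> step_arm(increments="0 0 0 0 0 0; 0 0 0 0 0 0; 0 0 0 0 0 0; 0 0 0 0 0 0; 0 0 0 0 0 0; 0 0 0 0 0 0; 0 0 0 0 0 0; 0 0 0 0 0 0; 0 0 0 0 0 0; 0 0 0 0 0 0")

```text
t: 19.75
tool_pos: [0.3867, -0.0672, 0.1212]
tool_rot: [2.513, 1.882, 0.0]
contact_force: [0.8, -0.1, -0.7]
opening: 0.0117
```

Run:
```python
from tg import *
from station import ctrl
p,A,o=cur(); print(p+A.apply(Lp),goal,o["dq"].round(3),o["opening"])
print(ctrl.finish_job())
```

```text
[ 0.45392311 -0.08768093  0.12469056] [ 0.4533 -0.087   0.1244] [ 0.001 -0.    -0.001 -0.001  0.001  0.   ] 0.011657164174195114
the job is handed in; nothing more can be done
None
```

The fallen post is back in the empty nest with its threaded hole up, and I let go of it. The loupe is gripped by its handle over that post, and I handed the job in at about 19.8 s. The hand-in reports no verdict.

**Post:** after release the contact force was near zero. In both cameras the post stands like the other three.

**Loupe at hand-in:** I worked out the lens centre from the tool pose and the grasp.
- **Position:** the lens centre was (0.4539, -0.0877, 0.1247) m. The target was (0.4533, -0.0870, 0.1244) m, with the height taken from the scriber point seen in both cameras.
- **Level and still:** the tool was within about 0.2° of vertical, the joints were still, and no outside force stood out on the tool.

**Disagreements and slips:**
- **Cameras:** the two views differ by 1–2 mm in x. The side view puts the lens within 0.5 mm of the post in x. The top view, where the arm hid part of the rim and post, suggests up to about 2 mm, still inside the 8 mm allowed.
- **Seating height:** at seating the calculated foot height was 7.2 mm against the 6 mm nest floor. I put this down to about 1 mm of error in the grasp estimate.
- **First lift:** one sign was wrong, so the gripped post slid about 40 mm out along its own axis. It did not slip in the grip or touch anything else.

The other posts, the gauge and the star knob and collar look undisturbed in the last picture. I did not measure their positions, and I did not check the rubber foot.

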